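# Uncover the boiling pot with the lid lifter

## Task

The lid of the instrument pot on the round hot plate is hot: pick up the standing lid lifter, hook it under that lid's loop, lift the lid off level without touching it with the gripper, and lower it gently onto the middle of the empty wire rest. Then unhook the lifter and stand it upright on the countertop again, clear of the lid. Leave the other pot and its lid alone.

Things in the scene. Friction and masses are not known exactly. Their poses are not given: they have to be found in the camera images.
- lifter: Lid lifter, 0.18 kg, standing upright by itself left of the pots. Origin under the handle on its underside, z up. Black upright handle 28 mm (x) by 22 mm (y), z = 70 to 140 mm: grip from above across its y sides near z = 105. Below it two steel C hooks of 8 mm rod at y = +-18 mm (44 wide overall; heel crossbar 64), their backs at x = -40, mouth open to +x from z = 17 to 60.
- lifter_seat (a point): Seat for the loop on the lifter's hooks, 5 mm ahead (+x) of the lifter's origin and 8 mm above its underside; axes as the lifter's. Flat for 11 mm either way along x, then a hump behind (4 mm high) and upturned tips ahead (ending 25 mm ahead of this point, 8.5 mm above it). The tines below it are 8 mm thick. A loop carried here hangs under the handle.
- hot_lid: Steel lid to be moved, 0.2 to 0.32 kg, 140 mm wide, on the steel pot that stands on a round white hot plate with a black knob. Origin: centre of its underside (a 110 mm plug, 6 mm deep, loose inside the pot's rim), 94 mm above the countertop at the start; z up; lid top at z = 12 mm. +x points away from the robot within 25 degrees.
- lid_loop (a point): Middle of the hot lid's loop handle, 57 mm above the lid's origin; axes as the lid's. A level round bar of 8 mm along the lid's y axis, through this point, on two upright legs at y = +-42 mm: 76 mm clear between them, 41 mm clear between bar and lid. The loop is open along the lid's x axis.
- lid_rest: Empty wire rest, fixed: two concentric level steel rings on four splayed legs, 124 mm wide over the feet, top ring 98 mm across, top 25 mm above the countertop. Origin on the countertop at its centre. With the lid lying flat on it, the lid's origin is 25 mm above the countertop.
- spare_lid: The other lid, to be left alone: same shape as the hot lid, on an equal pot that stands directly on the countertop (lid origin 64 mm up). The two pots and the wire rest stand side by side in any order.
Not all that is in view belongs to the job. Leave any green or yellow look-alike of the lifter alone.

How it is judged:
By the outcome, as a careful person would: the job done as asked, in the order asked, and still so for the second after the job is handed in, with the robot touching nothing.
It also fails if it takes over 72 s, if anything falls off the work surface, if the arm or the gripper's body presses on something with over 40 N, if the wrist force passes 120 N, or if a joint passes its speed limit or range.

## Robot

A 7-joint arm with a two-finger parallel gripper is mounted at the origin on a cart in front of the work surface, level with it; the furniture and walls round the work are solid. World frame = base frame: x ahead of the robot, y to its left, z up, the work surface at z = 0. Lengths are in m, angles in degrees, forces in N, time in s.
With the tool pointing down it reaches from about 0.4 to 0.875 m from the base axis. Payload 6.5 kg.
Tool frame: the origin (TCP) lies between the finger pads; the fingertips stand 19 mm ahead of it and the grasp point (between the pads) is the TCP; y points along the fingers, x is the direction in which the jaws open and shut, and the axes are right-handed (so a half turn about y gives the same grasp; the last joint's range is limited). The gripper opens to 85 mm and grips with 20 to 120 N. Pads are 22 mm wide; open, the fingers measure 114 mm over their backs; the gripper's body (76 mm by 85 mm) begins 54 mm behind the grasp point. The pads swing forward as they close: fully open they stand 13 mm farther back than shut.
Start: joints at [73.499, 30.733, -0.252, 88.115, 0.149, 61.152, -4.079], TCP at [0.143, -0.634, 0.25] pointing down, gripper open.
Joint ranges: [-154.64, 154.64], [-21.42, 123.67], [-72.66, 72.17], [13.99, 137.28], [-74.86, 254.86], [10.95, 109.41], [-158.01, 158.01]. Speed limits (degrees/s): [136.94, 136.94, 180, 180, 180, 180, 180].

## Interface

Orientations are given as a 3x3 rotation matrix whose columns are the frame's x, y, z axes.
In Python, from bench import sensors, vision, robot gives the robot as it stands.
- The arm moves only by the tool drive_tool, never from a script. Its argument "commands" is a list of rows, each a list of 7 numbers: the shift along the world's x, y, z in m, then the turn, a rotation vector about the world's x, y, z in degrees, then the finger opening in m, from 0 to 0.0854. In form: [[dx, dy, dz, rx, ry, rz, jaw], ...]. A call has exactly 5 rows; each row is the pose to reach, as a shift and turn from the pose measured when the call began; what a row does not reach only later rows make up. A row lasts 1/10 s, in which the tool goes at most 50 mm and 8.59 degrees, less where a joint would pass 70% of its speed; a pose out of reach is approached as far as the arm can. A call with a gripper value outside its range is refused whole. The fingers move at their own pace and stop on an object; "squeeze" is the grip in N (left out, the last holds). Time passes only in rows, so rows that repeat a pose let the fingers close, or fill a call up. It gives the time, the measured TCP pose, the force and the opening at its end, in the units of the state.
- sensors.get_obs(): the state, without advancing time (a new reading comes with each control period).
- vision.snapshot(name): name is "side" or "top" or "wrist"; returns a dict with "image" (400x640x3 uint8, red, green, blue), "fx", "fy", "cx", "cy" (pixels), "k1" (the pictures are not rectified: a ray, as slopes to the right and down, at radius r is drawn at 1 + k1 r^2 times it, then the intrinsics apply), "rvec" (rotation vector, rad) and "tvec" (3), from world to camera coordinates, as OpenCV has them; the wrist camera has in their place "tool_from_camera" (4x4, takes a point from camera to tool coordinates, whose origin is the TCP and whose axes are the tool frame's). Camera axes: x right, y down, z forward; pixel columns grow to the right and rows downward; lengths in m; the calibration is good to about 2 mm. A picture is of the moment at which its call begins: read the wrist's pose just before it. There is no depth.
- robot.job_done(): hands the job in, once; it reports no verdict.
Trained networks look in a picture, given as the dict that the camera call returned (one of the last four; its "shot" number tells which), for a name from the list of things; names that differ only in an ending like _2 or _b are one class to them, and where a whole thing is asked for, a point or a joint stands for the part that bears it (a point fixed in the world has none). Each returns a list of dicts, best first, with "score" (0 to 1); they miss things now and then, are a little off and sometimes report something else, mostly with a low value. They report only what shows in the picture. A call takes as long as a camera call. They do not tell look-alikes from the thing itself.
- vision.find_in(picture, label): "centre" ([x, y, z] in m, in world coordinates, good to about 4 mm: the middle of the surface that is visible of it).
- vision.pinpoint(picture, label): "centre" ([x, y, z] in m, in world coordinates, good to about 4 mm: a listed point, or the origin of a listed thing).
The state is a dict: "time": time; "joints": joint angles; "qvel": joint speeds; "joint_torque": joint torques, N m; "tool_pos": TCP position; "tcp_rot": TCP orientation; "contact_force": force on the tool from outside, world axes, zero at the start; "torque": the same for the moment, N m; "grip_width": opening from 0.0 (shut) to 1.0 (fully open).
Only numpy, scipy, OpenCV 4.12 (cv2) and the standard library are available. Lean on these libraries where they do the work, as an engineer would, in place of code of your own. Each camera call takes 0.05 s, during which the arm holds its last target.

## Working session

There is one attempt and no reset: what is moved stays moved. The work goes in short steps, Python scripts to look and compute and a tool call to move; the robot and the scene stay as the last step left them, time stands still between calls to the robot, and variables do not carry over. Pictures are saved under pics/ and viewed, and the job is handed in when it is done.

Besides the shell and the picture viewer there is one more tool, called after "Emit:" in YAML: its name, and indented under it one key for each argument. drive_tool: Moves the arm, as the interface text tells. Its arguments: {"type":"object","properties":{"commands":{"type":"array","items":{"type":"array","items":{"type":"number"}}},"squeeze":{"type":"number"}},"required":["commands"]}

```bash
ls -la && mkdir -p pics && python3 - <<'E'
from bench import sensors, vision, robot
import cv2, numpy as np
o=sensors.get_obs(); print({k:np.round(v,3).tolist() for k,v in o.items()})
for n in ["side","top","wrist"]:
    s=vision.snapshot(n); cv2.imwrite(f"pics/{n}0.png",cv2.cvtColor(s["image"],cv2.COLOR_RGB2BGR))
    print(n,{k:(np.round(v,4).tolist()) for k,v in s.items() if k!="image"})
    for l in ["lifter","lifter_seat","hot_lid","lid_loop","lid_rest","spare_lid"]:
        if n=="wrist": continue
        for f in ("find_in","pinpoint"):
            print(l,f,[(np.round(d["centre"],4).tolist(),round(d["score"],2)) for d in getattr(vision,f)(s,l)])
E
```

```text
total 12
drwxr-xr-x  3 agent agent 4096 Dec  7 15:56 .
drwxr-xr-x 23 root  root  4096 Dec  7 15:56 ..
drwxr-xr-x  2 agent agent 4096 Dec  7 15:56 pics
{'time': 0.0, 'joints': [73.497, 30.779, -0.253, 88.169, 0.146, 61.151, -4.08], 'qvel': [0.049, -0.088, 0.01, -0.008, -0.059, -0.01, -0.014], 'joint_torque': [0.0, -58.34, 1.049, -25.91, 0.012, 0.01, -0.0], 'tool_pos': [0.143, -0.634, 0.249], 'tcp_rot': [[0.22, -0.0, 0.975], [-0.975, 0.002, 0.22], [-0.002, -1.0, -0.0]], 'contact_force': [-0.086, -0.048, -0.682], 'torque': [-0.04, -0.006, -0.003], 'grip_width': 1.003}
side {'fx': 369.692, 'fy': 369.692, 'cx': 320.607, 'cy': 201.5424, 'k1': 0.0024, 'rvec': [2.4904, 0.0072, 0.0102], 'tvec': [-0.6118, 0.1124, 1.2322], 'shot': 1}
lifter find_in [([0.6823, 0.1636, 0.068], 0.81), ([0.6404, 0.3395, 0.0741], 0.74), ([0.4615, 0.342, 0.0717], 0.66)]
lifter pinpoint [([0.6328, 0.3476, 0.0013], 0.75), ([0.6894, 0.1715, 0.0009], 0.71), ([0.4677, 0.352, 0.0015], 0.67)]
lifter_seat find_in [([0.6396, 0.3408, 0.081], 0.83), ([0.463, 0.3402, 0.0703], 0.76), ([0.685, 0.1607, 0.066], 0.75)]
lifter_seat pi
[... 1173 characters left out ...]
), ([0.6268, 0.3403, 0.0083], 0.6), ([0.4755, 0.3519, 0.0078], 0.59)]
hot_lid find_in [([0.4987, 0.1741, 0.109], 0.88)]
hot_lid pinpoint [([0.4977, 0.1739, 0.0961], 0.84)]
lid_loop find_in [([0.499, 0.1707, 0.1047], 0.6)]
lid_loop pinpoint [([0.4984, 0.1714, 0.1513], 0.95)]
lid_rest find_in [([0.5998, -0.2936, 0.0241], 0.77)]
lid_rest pinpoint [([0.6012, -0.291, 0.001], 0.74)]
spare_lid find_in []
spare_lid pinpoint [([0.5049, -0.0614, 0.0602], 0.78)]
wrist {'fx': 281.8792, 'fy': 281.8792, 'cx': 317.3317, 'cy': 203.3249, 'k1': -0.0424, 'tool_from_camera': [[1.0, 0.0006, -0.0008, 0.0003], [0.0009, -0.2845, 0.9587, -0.1225], [0.0004, -0.9587, -0.2845, 0.0722], [0.0, 0.0, 0.0, 1.0]], 'shot': 3}
```

View pictures.

View pics/side0.png

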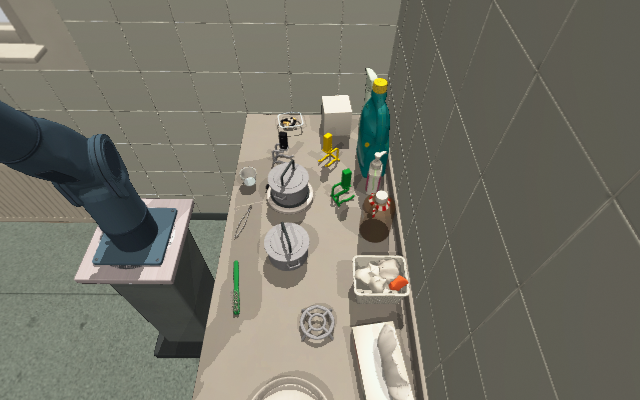

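View pics/top0.png

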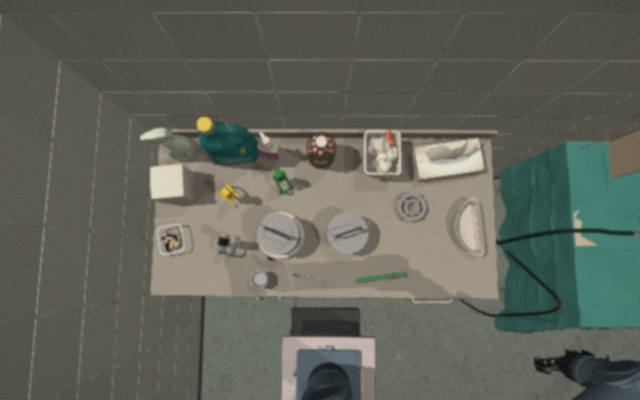

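View pics/wrist0.png

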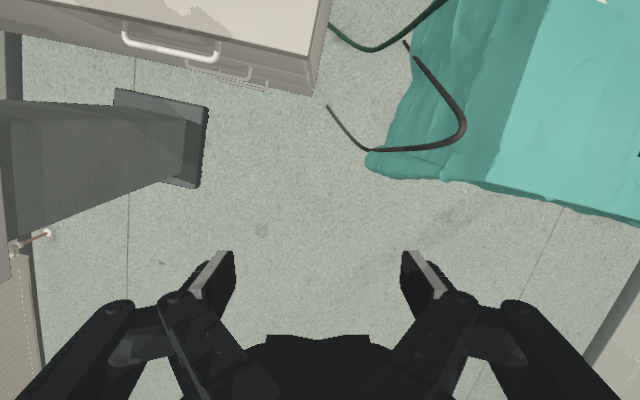

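```bash
python3 - <<'E'
import cv2, numpy as np
s=cv2.imread("pics/side0.png"); t=cv2.imread("pics/top0.png")
a=cv2.resize(s[100:220,225:365],None,fx=5,fy=5,interpolation=cv2.INTER_CUBIC)
b=cv2.resize(t[160:280,160:380],None,fx=3.6,fy=3.6,interpolation=cv2.INTER_CUBIC)
cv2.imwrite("pics/sc.png",a); cv2.imwrite("pics/tc.png",b)
E
```

```text
(no output)
```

View pics/sc.png

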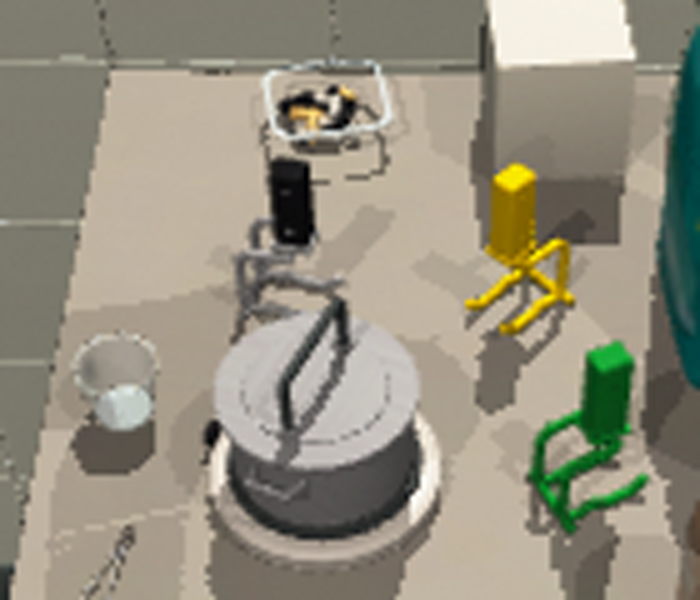

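View pics/tc.png

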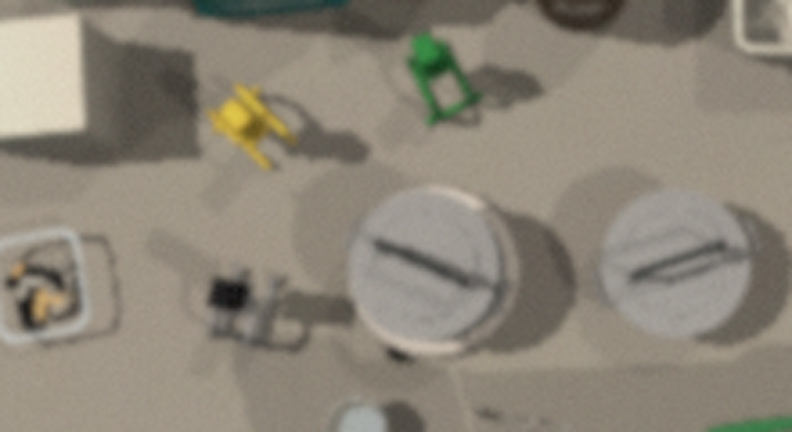

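```bash
cat > h.py <<'E'
from bench import sensors, vision, robot
import cv2, numpy as np
from scipy.spatial.transform import Rotation as R
np.set_printoptions(suppress=True,precision=4)
def rot(az):  # tool x at azimuth az, y down
    a=np.radians(az); x=np.array([np.cos(a),np.sin(a),0]); y=np.array([0,0,-1.]); return np.c_[x,y,np.cross(x,y)]
def go(p,az,o=None):
    o=o or sensors.get_obs(); p0=np.array(o["tool_pos"]); R0=np.array(o["tcp_rot"])
    d=np.array(p)-p0; rv=R.from_matrix(rot(az)@R0.T).as_rotvec(degrees=True)
    return d.round(4),rv.round(2)
def cam(s,o=None):
    if "rvec" in s:
        Rm=R.from_rotvec(np.ravel(s["rvec"])).as_matrix(); return Rm,np.ravel(s["tvec"])
    T=np.eye(4);T[:3,:3]=o["tcp_rot"];T[:3,3]=o["tool_pos"]
    W=np.linalg.inv(T@np.array(s["tool_from_camera"])); return W[:3,:3],W[:3,3]
def K(s): return np.array([[s["fx"],0,s["cx"]],[0,s["fy"],s["cy"]],[0,0,1.]])
def dist(s): return np.array([s["k1"],0,0,0.])
def proj(s,P,o=None):
    Rm,t=cam(s,o); rv=R.from_matrix(Rm).as_rotvec()
    return cv2.projectPoints(np.atleast_2d(np.array(P,float)),rv,t,K(s),dist(s))[0][:,0]
def ray(s,uv,o=None):
    Rm,t=cam(s,o); x=cv2.undistortPoints(np.array([[uv]],float),K(s),dist(s))[0,0]
    return -Rm.T@t, Rm.T@np.array([x[0],x[1],1.])
def atz(s,uv,z,o=None):
    c,d=ray(s,uv,o); return c+d*(z-c[2])/d[2]
def shot(n,name):
    o=sensors.get_obs(); s=vision.snapshot(n); cv2.imwrite(f"pics/{name}.png",cv2.cvtColor(s["image"],cv2.COLOR_RGB2BGR))
    import pickle; pickle.dump((s,o),open(f"pics/{name}.pkl","wb")); return s,o
def load(name):
    import pickle; return pickle.load(open(f"pics/{name}.pkl","rb"))
def st():
    o=sensors.get_obs(); print("t",round(o["time"],2),"p",np.round(o["tool_pos"],4),"x az",round(float(np.degrees(np.arctan2(o["tcp_rot"][1][0],o["tcp_rot"][0][0]))),2),"y",np.round(np.array(o["tcp_rot"])[:,1],4),"F",np.round(o["contact_force"],1),"T",np.round(o["torque"],2),"g",round(float(o["grip_width"]),3),"j",np.round(o["joints"],1)); return o
E
python3 - <<'E'
from h import *
o=st()
for i in range(1,26):
    f=i/25; az=np.radians(-77.3+107.3*f); r=.65-.11*f
    p=np.array([r*np.cos(az),r*np.sin(az),min(.35,.25+.02*i)])
    print(i,(p-o["tool_pos"]).round(3),round(167.3*f,1),p.round(3))
E
```

```text
t 1.35 p [ 0.143  -0.6341  0.2503] x az -77.29 y [-0.  0. -1.] F [0.1 0.2 0.2] T [-0.02  0.    0.  ] g 1.004 j [73.5 30.7 -0.3 88.1  0.1 61.2 -4.1]
1 [0.046 0.017 0.02 ] 6.7 [ 0.189 -0.617  0.27 ]
2 [0.09  0.037 0.04 ] 13.4 [ 0.233 -0.597  0.29 ]
3 [0.132 0.06  0.06 ] 20.1 [ 0.275 -0.574  0.31 ]
4 [0.172 0.086 0.08 ] 26.8 [ 0.315 -0.548  0.33 ]
5 [0.21  0.114 0.1  ] 33.5 [ 0.353 -0.52   0.35 ]
6 [0.245 0.146 0.1  ] 40.2 [ 0.388 -0.488  0.35 ]
7 [0.277 0.179 0.1  ] 46.8 [ 0.42  -0.455  0.35 ]
8 [0.307 0.215 0.1  ] 53.5 [ 0.45  -0.419  0.35 ]
9 [0.334 0.253 0.1  ] 60.2 [ 0.477 -0.381  0.35 ]
10 [0.357 0.292 0.1  ] 66.9 [ 0.5   -0.342  0.35 ]
11 [0.378 0.332 0.1  ] 73.6 [ 0.521 -0.302  0.35 ]
12 [0.395 0.374 0.1  ] 80.3 [ 0.538 -0.26   0.35 ]
13 [0.409 0.417 0.1  ] 87.0 [ 0.552 -0.217  0.35 ]
14 [0.419 0.46  0.1  ] 93.7 [ 0.562 -0.174  0.35 ]
15 [0.426 0.503 0.1  ] 100.4 [ 0.569 -0.131  0.35 ]
16 [0.43  0.547 0.1  ] 107.1 [ 0.573 -0.087  0.35 ]
17 [0.431 0.591 0.1  ] 113.8 [ 0.574 -0.043  0.35 ]
18 [0.428 0.634 0.1  ] 120.5 [ 0.571 -0.     0.35 ]
19 [0.422 0.676 0.1  ] 127.1 [0.565 0.042 0.35 ]
20 [0.413 0.718 0.1  ] 133.8 [0.556 0.083 0.35 ]
21 [0.401 0.758 0.1  ] 140.5 [0.544 0.124 0.35 ]
22 [0.386 0.797 0.1  ] 147.2 [0.529 0.163 0.35 ]
23 [0.368 0.834 0.1  ] 153.9 [0.511 0.2   0.35 ]
24 [0.348 0.87  0.1  ] 160.6 [0.491 0.236 0.35 ]
25 [0.325 0.904 0.1  ] 167.3 [0.468 0.27  0.35 ]
```

Emit:
drive_tool:
  commands:
    - [0.046,0.017,0.02,0,0,6.7,0.085]
    - [0.09,0.037,0.04,0,0,13.4,0.085]
    - [0.132,0.06,0.06,0,0,20.1,0.085]
    - [0.172,0.086,0.08,0,0,26.8,0.085]
    - [0.21,0.114,0.1,0,0,33.5,0.085]

```text
time: 1.85
tool_pos: [0.347, -0.5245, 0.3472]
tcp_rot: [[0.725, 0.0, 0.689], [-0.689, -0.0, 0.725], [0.0, -1.0, -0.0]]
contact_force: [0.4, -0.3, -0.2]
grip_width: 0.996
```

```bash
python3 -c "
from h import *
st()"
```

```text
t 1.85 p [ 0.347  -0.5245  0.3472] x az -43.52 y [ 0.0002 -0.0005 -1.    ] F [ 0.4 -0.3 -0.2] T [-0.06 -0.04 -0.  ] g 0.996 j [ 59.9  24.5 -10.6  84.5   4.6  71.4   5.2]
```

Emit:
drive_tool:
  commands:
    - [0.041,0.036,0,0,0,6.7,0.085]
    - [0.073,0.07,0,0,0,13.4,0.085]
    - [0.103,0.105,0,0,0,20.0,0.085]
    - [0.13,0.143,0,0,0,26.7,0.085]
    - [0.153,0.182,0,0,0,33.4,0.085]

```text
time: 2.35
tool_pos: [0.5013, -0.3406, 0.3473]
tcp_rot: [[0.985, 0.001, 0.17], [-0.17, -0.0, 0.985], [0.001, -1.0, -0.0]]
contact_force: [1.1, -0.2, -0.8]
grip_width: 0.994
```

Emit:
drive_tool:
  commands:
    - [0.023,0.043,0,0,0,6.7,0.085]
    - [0.04,0.085,0,0,0,13.4,0.085]
    - [0.054,0.128,0,0,0,20.0,0.085]
    - [0.064,0.171,0,0,0,26.7,0.085]
    - [0.071,0.214,0,0,0,33.4,0.085]

```text
time: 2.85
tool_pos: [0.5727, -0.1248, 0.3474]
tcp_rot: [[0.915, 0.001, -0.405], [0.405, 0.0, 0.915], [0.001, -1.0, -0.0]]
contact_force: [0.1, 0.2, -0.3]
grip_width: 0.996
```

Emit:
drive_tool:
  commands:
    - [0.004,0.046,0,0,0,6.7,0.085]
    - [0.005,0.09,0,0,0,13.4,0.085]
    - [0.002,0.133,0,0,0,20.0,0.085]
    - [-0.004,0.175,0,0,0,26.7,0.085]
    - [-0.013,0.217,0,0,0,33.4,0.085]

```text
time: 3.35
tool_pos: [0.5595, 0.0937, 0.3475]
tcp_rot: [[0.537, 0.002, -0.844], [0.844, 0.001, 0.537], [0.002, -1.0, -0.001]]
contact_force: [-0.0, 0.4, 0.4]
grip_width: 0.994
```

```bash
python3 -c "
from h import *
st()
s,o=shot('wrist','w1')"
```

```text
t 3.35 p [0.5595 0.0937 0.3475] x az 57.51 y [ 0.0017  0.0009 -1.    ] F [-0.   0.4  0.4] T [ 0.04 -0.05  0.02] g 0.994 j [ 18.7  22.9 -43.5  92.5  16.4  71.1  29.6]
```

View pics/w1.png

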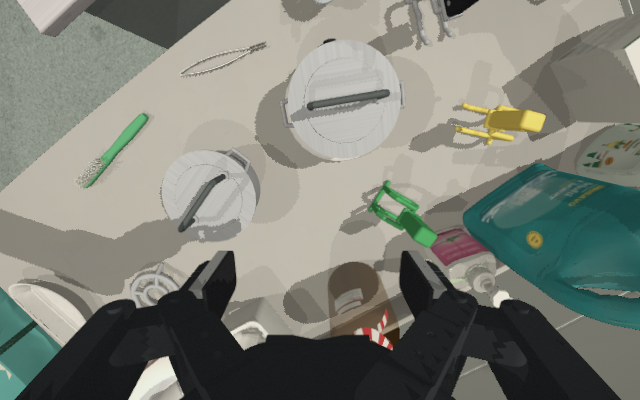

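Emit:
drive_tool:
  commands:
    - [-0.015,0.039,0,0,0,6.7,0.085]
    - [-0.03,0.077,0,0,0,13.4,0.085]
    - [-0.05,0.113,0,0,0,20.0,0.085]
    - [-0.07,0.148,0,0,0,26.5,0.085]
    - [-0.095,0.18,0,0,0,32.5,0.085]

```text
time: 3.9
tool_pos: [0.4612, 0.2841, 0.3483]
tcp_rot: [[-0.02, -0.002, -1.0], [1.0, 0.006, -0.02], [0.006, -1.0, 0.002]]
contact_force: [0.3, 1.4, -0.7]
grip_width: 0.998
```

```bash
python3 -c "
from h import *
st()
s,o=shot('wrist','w2')
for l in ['lifter','lifter_seat','hot_lid','lid_loop']:
    print(l,[(np.round(d['centre'],4).tolist(),round(d['score'],2)) for d in vision.pinpoint(s,l)])
"
```

```text
t 3.9 p [0.4612 0.2841 0.3483] x az 91.15 y [-0.0022  0.0063 -1.    ] F [ 0.3  1.4 -0.7] T [ 0.05 -0.05 -0.01] g 0.998 j [  5.4  23.  -54.4  95.7  19.2  71.3  38.1]
lifter [([0.6969, 0.1665, 0.0027], 0.88), ([0.4703, 0.3531, -0.001], 0.7), ([0.6342, 0.3424, -0.0045], 0.59)]
lifter_seat [([0.6325, 0.3357, 0.0032], 0.95), ([0.4732, 0.3522, 0.0055], 0.87), ([0.7014, 0.174, 0.004], 0.77)]
hot_lid [([0.4959, 0.1764, 0.0976], 0.65)]
lid_loop [([0.5014, 0.1739, 0.1518], 0.67)]
```

View pics/w2.png

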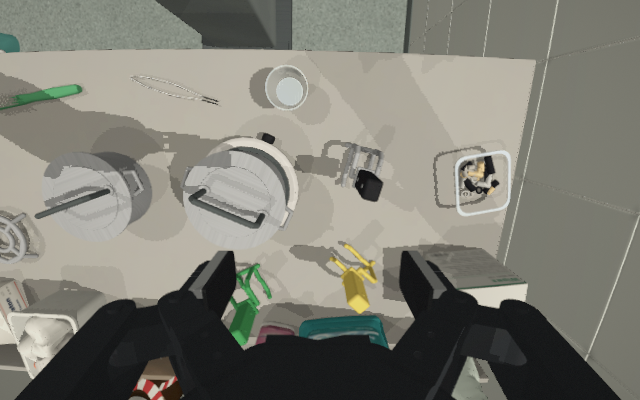

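```bash
cat > ov.py <<'E'
from h import *
def lifter_lines(p,yaw):
    c,s=np.cos(np.radians(yaw)),np.sin(np.radians(yaw)); Rm=np.array([[c,-s,0],[s,c,0],[0,0,1]])
    L=[]
    for y in (-.018,.018):
        L.append([(-.036,y,.064),(0,y,.064)]); L.append([(-.036,y,.064),(-.036,y,.004)]); L.append([(-.036,y,.004),(.016,y,.004)]); L.append([(.016,y,.004),(.03,y,.0165)])
    L.append([(-.036,-.032,.004),(-.036,.032,.004)])
    b=[(sx*.014,sy*.011) for sx,sy in ((1,1),(-1,1),(-1,-1),(1,-1))]
    for i in range(4):
        a,d=b[i],b[(i+1)%4]
        L+= [[(*a,.14),(*d,.14)],[(*a,.07),(*d,.07)],[(*a,.07),(*a,.14)]]
    return [np.array(l)@Rm.T+p for l in L]
def loop_lines(p,yaw):  # p loop centre
    c,s=np.cos(np.radians(yaw)),np.sin(np.radians(yaw)); Rm=np.array([[c,-s,0],[s,c,0],[0,0,1]])
    L=[[(0,-.042,0),(0,.042,0)],[(0,-.042,0),(0,-.042,-.045)],[(0,.042,0),(0,.042,-.045)]]
    t=np.linspace(0,2*np.pi,40); C=np.c_[.07*np.cos(t),.07*np.sin(t),0*t-.045]
    L+=[C[i:i+2] for i in range(39)]
    return [np.array(l)@Rm.T+p for l in L]
def overlay(name,sets,box,f,out):
    s,o=load(name); im=cv2.cvtColor(s["image"],cv2.COLOR_RGB2BGR); x0,y0,x1,y1=box
    im=cv2.resize(im[y0:y1,x0:x1],None,fx=f,fy=f,interpolation=cv2.INTER_CUBIC); raw=im.copy()
    for L,col in sets:
        for l in L:
            q=(proj(s,l,o)-[x0-.5,y0-.5])*f-.5
            cv2.polylines(im,[np.int32(np.round(q*8))],False,col,1,cv2.LINE_AA,3)
    cv2.imwrite("pics/"+out,np.hstack([raw,im]) if raw.shape[1]*2<=800 else im)
E
python3 - <<'E'
from ov import *
for n in ("side","top"): shot(n,n+"1")
P=np.array([.469,.353,0])
for yaw,col in ((0,(0,0,255)),):
    overlay("w2",[(lifter_lines(P,yaw),col)],(310,120,410,220),4,"ovA.png")
E
```

```text
(no output)
```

View pics/ovA.png

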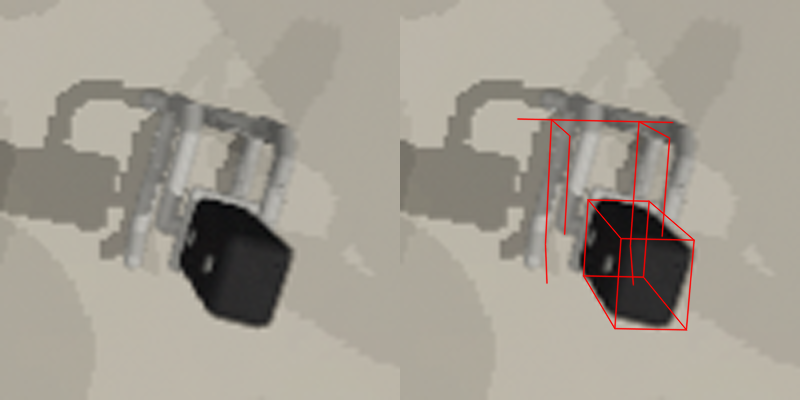

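```bash
python3 - <<'E'
from ov import *
from scipy.optimize import least_squares
s,o=load("w2")
M=np.array([(-.014,.011,.14),(.014,.011,.14),(.014,-.011,.14),(-.014,.011,.07),(-.014,-.011,.07),(.03,-.018,.0165),(-.036,0.018,.064),(-.036,-0.018,.064)])
U=np.array([(293,250),(268,327),(213,313),(262,210),(197,198),(133,267),(283,132),(188,107)])/4+[310,120]
def f(v,M=M,U=U):
    c,d=np.cos(v[2]),np.sin(v[2]); Rm=np.array([[c,-d,0],[d,c,0],[0,0,1]])
    return (proj(s,M@Rm.T+[v[0],v[1],0],o)-U).ravel()
r=least_squares(f,[.469,.353,-.2],loss="soft_l1"); print(r.x[:2],np.degrees(r.x[2])); print(f(r.x).reshape(-1,2).round(1))
P=np.array([*r.x[:2],0]);y=np.degrees(r.x[2])
overlay("w2",[(lifter_lines(P,y),(0,0,255))],(310,120,410,220),4,"ovB.png")
overlay("side1",[(lifter_lines(P,y),(0,0,255))],(250,110,330,190),5,"ovC.png")
L=np.array([.4995,.1725,.151])
overlay("w2",[(loop_lines(L,-18),(0,0,255))],(170,120,310,260),4,"ovD.png")
E
```

```text
[0.4675 0.3529] -11.168673141547213
[[ 1.7 -2.2]
 [ 1.6  0.4]
 [-1.9  0.3]
 [-2.1 -2.1]
 [-0.6 -2.3]
 [-0.2  0.3]
 [ 0.5  3. ]
 [ 0.2  3.8]]
```

View pics/ovB.png

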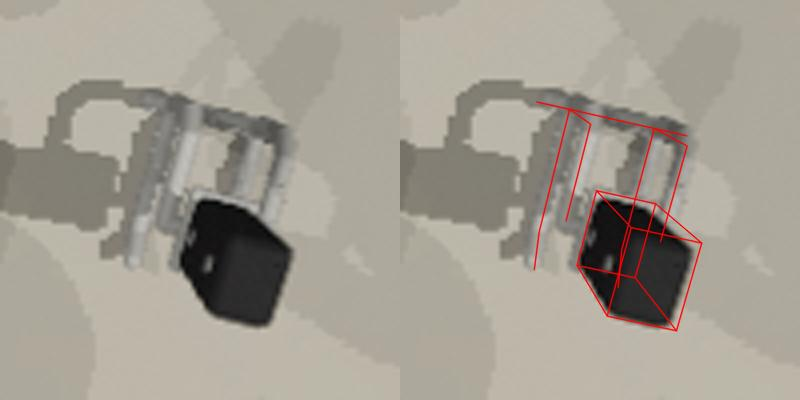

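View pics/ovC.png

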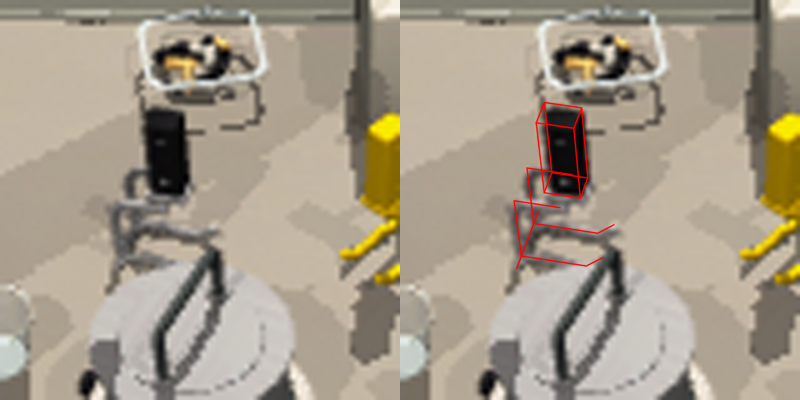

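View pics/ovD.png

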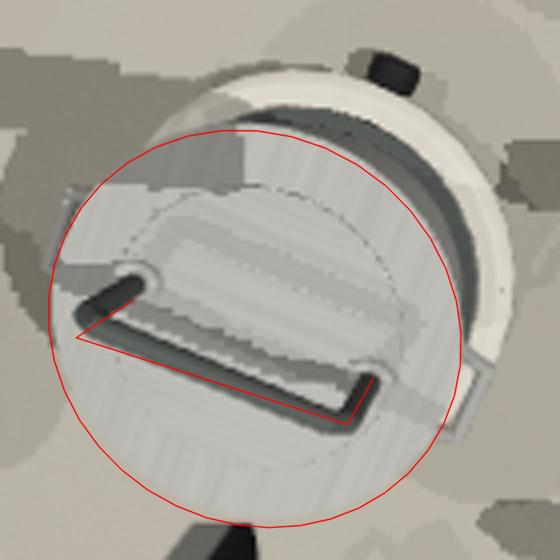

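```bash
python3 - <<'E'
from ov import *
st()
s,o=shot("wrist","w3")
P=np.array([.4675,.353,0]);y=-13
overlay("w3",[(lifter_lines(P,y),(0,0,255))],(310,120,410,220),4,"ovB.png")
overlay("w3",[(loop_lines(np.array([.4995,.1725,.151]),-19),(0,0,255))],(170,120,310,260),4,"ovD.png")
for dy in (0,): print(go([.465,.352,.30],77))
E
```

```text
t 4.25 p [0.4628 0.2815 0.348 ] x az 90.76 y [-0.0024  0.0052 -1.    ] F [0.1 0.8 0.2] T [-0.01 -0.04 -0.03] g 0.994 j [  5.6  23.  -54.2  95.7  19.2  71.3  38.1]
(array([ 0.0023,  0.0704, -0.048 ]), array([ -0.32,  -0.11, -13.77]))
```

View pics/ovB.png

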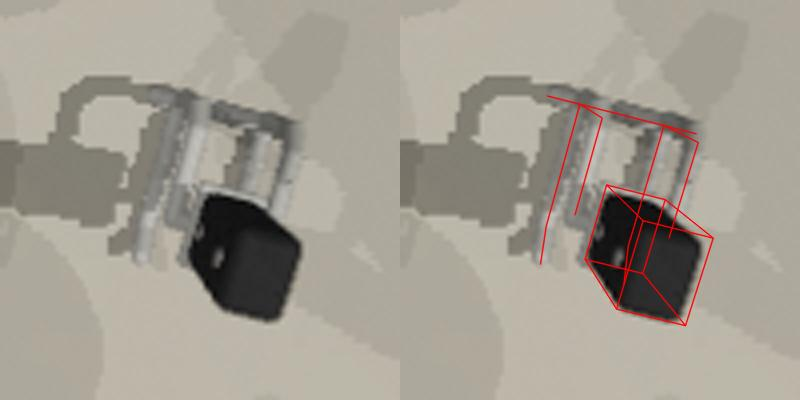

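View pics/ovD.png

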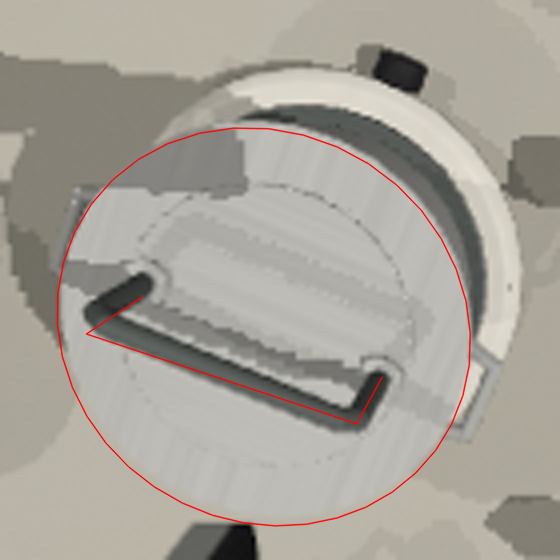

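```bash
python3 - <<'E'
from ov import *
from scipy.optimize import least_squares
C={}
for n,box in (("w3",(185,185,265,232)),("w1",(300,85,395,115)),("side1",(275,155,302,190)),("top1",(258,222,302,248))):
    s,o=load(n); im=s["image"].astype(int); x0,y0,x1,y1=box
    g=im[y0:y1,x0:x1].mean(2); 
    big=cv2.resize(s["image"][y0:y1,x0:x1],None,fx=6,fy=6,interpolation=cv2.INTER_NEAREST); C[n]=cv2.cvtColor(big,cv2.COLOR_RGB2BGR)
    cv2.imwrite(f"pics/lp_{n}.png",C[n])
h=max(c.shape[0] for c in C.values())
a=np.vstack([np.pad(c,((0,0),(0,600-c.shape[1]),(0,0))) for c in C.values()]); print(a.shape)
cv2.imwrite("pics/lp.png",a[:,:600])
E
```

```text
(828, 600, 3)
```

View pics/lp.png

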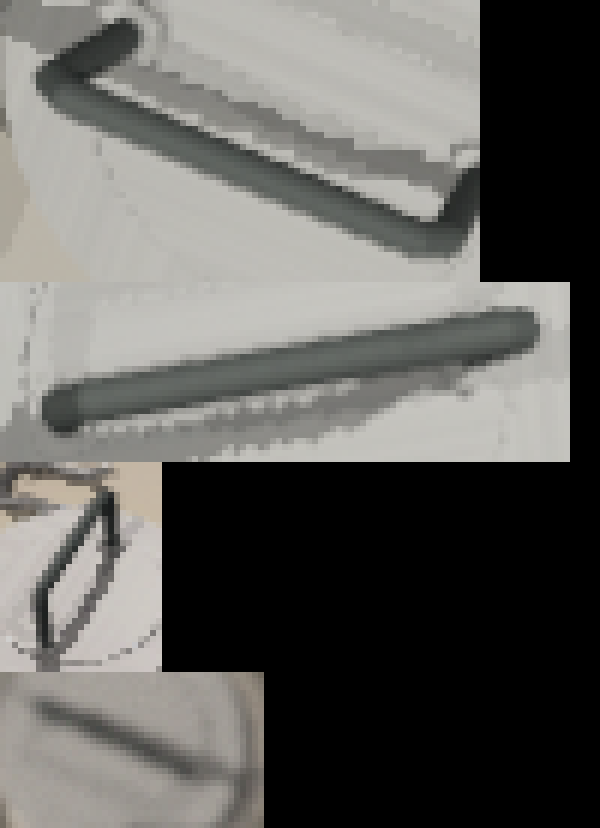

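```bash
python3 - <<'E'
from ov import *
from scipy.optimize import least_squares
B={"w3":(185,185),"w1":(300,85),"side1":(275,155),"top1":(258,222)}
Pk={"w3":[(55,88),(432,236)],"w1":[(62,126),(525,48)],"side1":[(40,128),(105,33)],"top1":[(195,98),(40,34)]}
D={n:load(n) for n in B}; U={n:np.array(Pk[n])/6+np.array(B[n])-.5 for n in B}
def f(v,ks=list(B)):
    a=np.array([-np.sin(v[3]),np.cos(v[3]),0])*.042; P=np.array([v[:3]-a,v[:3]+a])
    return np.concatenate([(proj(D[n][0],P,D[n][1])-U[n]).ravel() for n in ks])
for ks in (list(B),["w3","w1"],["w3"],["w1"],["side1","top1"]):
    r=least_squares(f,[.5,.172,.151,-.3],kwargs=dict(ks=ks)); print(ks,r.x[:3],np.degrees(r.x[3]),r.fun.round(1))
    
# lifter in w3, side1: picks
b3=np.array([310,120]);bs=np.array([250,110])
M3=np.array([(-.014,.011,.14),(.014,.011,.14),(.014,-.011,.14),(-.014,-.011,.07),(.03,-.018,.0165),(-.036,0.018,.068),(-.036,-0.018,.068)])
U3=np.array([(302,245),(276,321),(220,308),(205,193),(145,263),(290,125),(197,100)])/4+b3-.5
Ms=np.array([(-.014,-.011,.14),(.014,-.011,.14),(.014,-.011,.07),(-.014,-.011,.07),(.03,.018,.0165),(-.036,-.018,.064),(-.036,.018,.064)])
Us=np.array([(147,125),(184,125),(188,195),(154,190),(216,236),(115,205),(130,175)])/5+bs-.5
s3,o3=load("w3"); ss,os_=load("side1")
def g(v,use):
    c,d=np.cos(v[2]),np.sin(v[2]); Rm=np.array([[c,-d,0],[d,c,0],[0,0,1]]); t=[v[0],v[1],0]; out=[]
    if 3 in use: out.append((proj(s3,M3@Rm.T+t,o3)-U3).ravel())
    if 1 in use: out.append((proj(ss,Ms@Rm.T+t,os_)-Us).ravel())
    return np.concatenate(out)
for use in ((3,),(1,),(1,3)):
    r=least_squares(g,[.468,.352,-.2],args=(use,),loss="soft_l1"); print(use,r.x[:2],np.degrees(r.x[2])); print(r.fun.reshape(-1,2).round(1).tolist() if 0 else g(r.x,use).reshape(-1,2).round(1).tolist())
E
```

```text
['w3', 'w1', 'side1', 'top1'] [0.4977 0.1722 0.1473] -22.73383719987932 [-1.1 -0.5  1.8  1.1 -0.3  0.4 -0.8 -0.1 -0.2  1.2  0.1 -0.2 -2.4 -0.
 -0.3  0.4]
['w3', 'w1'] [0.4977 0.1723 0.1469] -22.789984002466372 [-0.9 -0.6  1.9  1.  -0.2  0.3 -0.8 -0.1]
['w3'] [0.5025 0.1665 0.1314] -22.326933584734117 [ 0. -0.  0.  0.]
['w1'] [0.4979 0.1726 0.1489] -23.141423634875014 [0. 0. 0. 0.]
['side1', 'top1'] [0.4982 0.1673 0.1552] -22.244097999655985 [-0.3  0.8 -0.  -0.8 -0.9 -0.4  0.9  0.1]
(3,) [0.4663 0.3519] -9.604508651366089
[[1.5, -3.4], [2.4, -0.2], [-1.1, -0.0], [-1.0, -2.5], [-0.9, 0.5], [0.8, 2.8], [-0.6, 4.4]]
(1,) [0.4722 0.3526] -5.051063870164131
[[-0.6, -0.1], [-0.3, 0.5], [0.1, 0.5], [-0.5, 0.9], [0.5, -2.8], [1.3, -0.0], [-0.1, -0.7]]
(1, 3) [0.4673 0.352 ] -9.458481709940397
[[1.5, -2.6], [2.4, 0.6], [-1.1, 0.8], [-1.0, -1.8], [-0.8, 1.1], [0.7, 3.5], [-0.7, 5.1], [-2.2, -0.2], [-2.0, 0.7], [-1.5, 0.7], [-2.0, 0.8], [-0.5, -2.3], [-0.2, -0.5], [-0.9, -1.1]]
```

```bash
python3 - <<'E'
from ov import *
s,o=load("w3"); im=cv2.cvtColor(s["image"],cv2.COLOR_RGB2BGR)
cv2.imwrite("pics/lz.png",cv2.resize(im[135:205,335:400],None,fx=8,fy=8,interpolation=cv2.INTER_CUBIC))
E
```

```text
(no output)
```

View pics/lz.png

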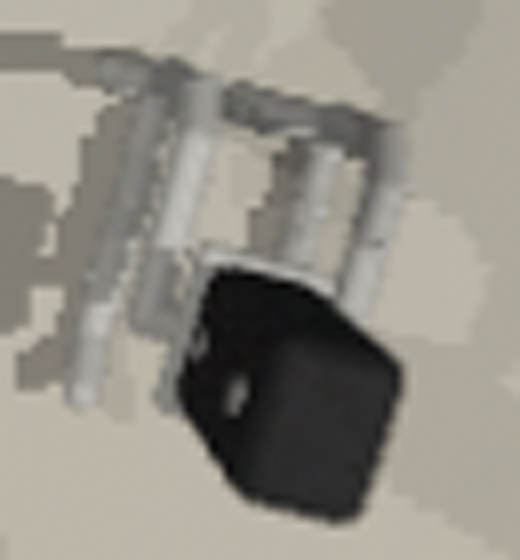

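```bash
python3 - <<'E'
from ov import *
s,o=load("w3")
def q(u,z): return atz(s,np.array(u)/8+[335,135]-.5,z,o)
for a,b,z,perp in (((110,68),(345,118),.004,1),((205,90),(170,250),.064,0),((400,390),(362,505),.14,0),((255,497),(335,518),.14,1),((152,120),(82,400),.004,0),((205,250),(330,285),.07,1)):
    A,B=q(a,z),q(b,z); d=B-A; az=np.degrees(np.arctan2(d[1],d[0])); print(A[:2],B[:2],round(az-90*perp,1),np.linalg.norm(d).round(4))
print(q((322,435),.14), q((220,210),.0))
E
```

```text
[0.4244 0.3332] [0.4338 0.3819] -10.8 0.0496
[0.4237 0.3434] [0.4524 0.3386] -9.5 0.0291
[0.4615 0.3633] [0.4795 0.3589] -13.8 0.0185
[0.4784 0.3424] [0.4816 0.3549] -14.2 0.0129
[0.4348 0.3422] [0.4936 0.3302] -11.5 0.06
[0.4514 0.344 ] [0.4574 0.3668] -14.6 0.0236
[0.4686 0.352  0.14  ] [0.4535 0.3579 0.    ]
```

Emit:
drive_tool:
  commands:
    - [0.001,0.025,-0.02,0,0,-4,0.085]
    - [0.003,0.05,-0.05,0,0,-8,0.085]
    - [0.005,0.07,-0.08,-0.3,-0.1,-12.8,0.085]
    - [0.005,0.07,-0.1,-0.3,-0.1,-12.8,0.085]
    - [0.005,0.07,-0.11,-0.3,-0.1,-12.8,0.085]

```text
time: 4.8
tool_pos: [0.4676, 0.3506, 0.2358]
tcp_rot: [[0.209, -0.003, -0.978], [0.978, -0.002, 0.209], [-0.002, -1.0, 0.002]]
contact_force: [0.7, -0.6, -0.4]
grip_width: 0.998
```

```bash
python3 - <<'E'
from ov import *
st()
s,o=shot("wrist","w4")
P=np.array([.4686,.352,0]);y=-12
overlay("w4",[(lifter_lines(P,y),(0,0,255))],(240,100,440,290),4,"ovB.png")
print(go([.4685,.352,.105],78))
E
```

```text
t 4.8 p [0.4676 0.3506 0.2358] x az 77.93 y [-0.0025 -0.0016 -1.    ] F [ 0.7 -0.6 -0.4] T [-0.02 -0.01  0.  ] g 0.998 j [ -7.9  32.9 -46.6  97.1  26.6  61.8  15.1]
(array([ 0.001 ,  0.0022, -0.1302]), array([ 0.14, -0.18,  0.1 ]))
```

View pics/ovB.png

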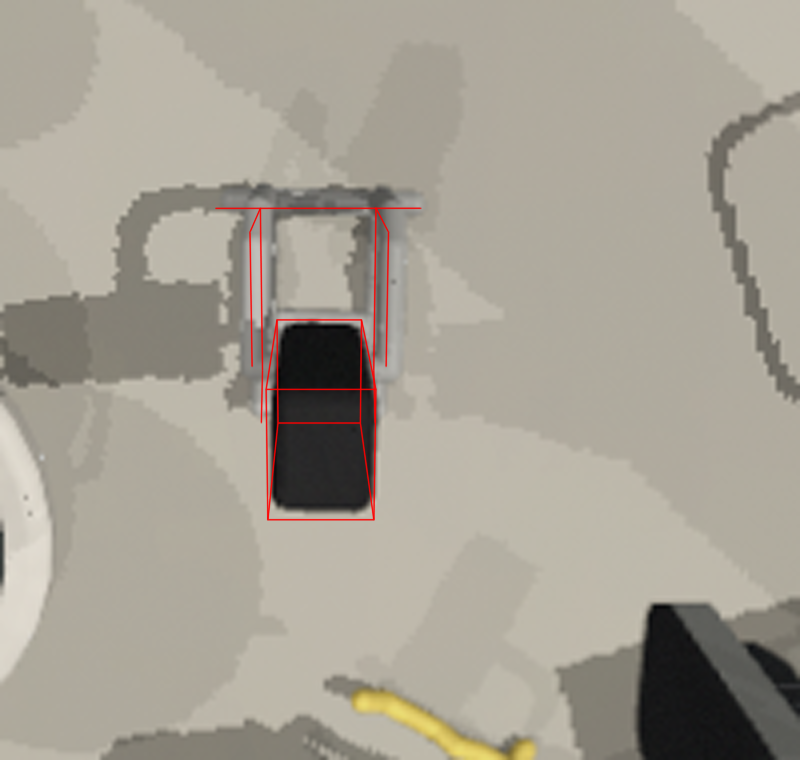

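Emit:
drive_tool:
  commands:
    - [0.0,0.001,-0.04,0,0,0,0.085]
    - [0.0,0.001,-0.075,0,0,0,0.085]
    - [0.0,0.001,-0.105,0,0,0,0.085]
    - [0.0,0.001,-0.122,0,0,0,0.085]
    - [0.0,0.001,-0.13,0,0,0,0.085]

```text
time: 5.35
tool_pos: [0.468, 0.35, 0.1045]
tcp_rot: [[0.211, -0.004, -0.977], [0.977, -0.003, 0.211], [-0.004, -1.0, 0.003]]
contact_force: [0.8, 0.4, 0.3]
grip_width: 0.996
```

```bash
python3 - <<'E'
from ov import *
st()
s,o=shot("wrist","w5")
E
```

```text
t 5.35 p [0.468  0.35   0.1045] x az 77.82 y [-0.0035 -0.0031 -1.    ] F [0.8 0.4 0.3] T [-0.   -0.04 -0.06] g 0.996 j [-12.3  42.3 -40.4 101.9  35.   49.4   8.7]
```

View pics/w5.png

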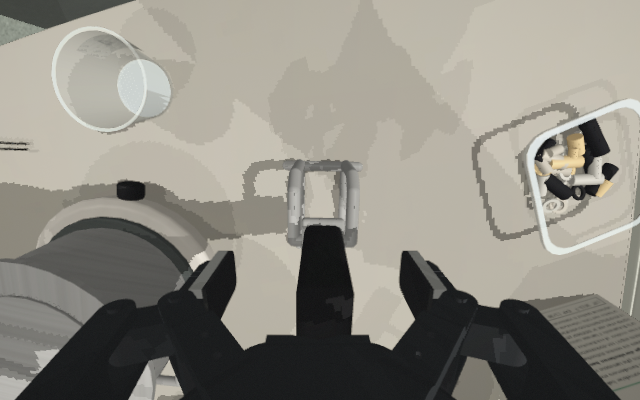

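Emit:
drive_tool:
  commands:
    - [0.0,0.0015,0.0,0.18,-0.2,0,0.07]
    - [0.0,0.0015,0.0,0.18,-0.2,0,0.05]
    - [0.0,0.0015,0.0,0.18,-0.2,0,0.01]
    - [0.0,0.0015,0.0,0.18,-0.2,0,0.01]
    - [0.0,0.0015,0.0,0.18,-0.2,0,0.01]
  squeeze: 80

```text
time: 5.9
tool_pos: [0.4682, 0.352, 0.105]
tcp_rot: [[0.211, 0.001, -0.978], [0.978, 0.001, 0.211], [0.001, -1.0, -0.001]]
contact_force: [-0.9, -0.3, 4.6]
grip_width: 0.248
```

Emit:
drive_tool:
  commands:
    - [0.0,0.0,0.0,0,0,0,0.01]
    - [0.0,0.0,0.0,0,0,0,0.01]
    - [0.0,0.0,0.0,0,0,0,0.01]
    - [0.0,0.0,0.0,0,0,0,0.01]
    - [0.0,0.0,0.0,0,0,0,0.01]

```text
time: 6.4
tool_pos: [0.4682, 0.3519, 0.1051]
tcp_rot: [[0.211, 0.001, -0.978], [0.978, 0.001, 0.211], [0.001, -1.0, -0.001]]
contact_force: [-0.2, -0.6, 1.6]
grip_width: 0.25
```

```bash
python3 - <<'E'
from ov import *
st()
E
```

```text
t 6.4 p [0.4682 0.3519 0.1051] x az 77.84 y [ 0.0008  0.0005 -1.    ] F [-0.2 -0.6  1.6] T [-0.15  0.   -0.04] g 0.25 j [-12.4  42.2 -40.4 102.   35.2  49.1   8.4]
```

Emit:
drive_tool:
  commands:
    - [0.0,0.0,0.01,0,0,0,0.01]
    - [0.0,0.0,0.03,0,0,0,0.01]
    - [0.0,0.0,0.06,0,0,0,0.01]
    - [0.0,0.0,0.1,0,0,0,0.01]
    - [0.0,0.0,0.14,0,0,0,0.01]

```text
time: 6.9
tool_pos: [0.4677, 0.3516, 0.2465]
tcp_rot: [[0.21, -0.0, -0.978], [0.978, 0.0, 0.21], [0.0, -1.0, 0.0]]
contact_force: [0.2, 0.6, -2.2]
grip_width: 0.248
```

Emit:
drive_tool:
  commands:
    - [-0.005,-0.02,0.03,0,0,-2.5,0.01]
    - [-0.01,-0.05,0.03,0,0,-5,0.01]
    - [-0.015,-0.085,0.03,0,0,-7.5,0.01]
    - [-0.02,-0.12,0.03,0,0,-10.5,0.01]
    - [-0.024,-0.14,0.03,0,0,-10.5,0.01]

```text
time: 7.4
tool_pos: [0.4431, 0.2085, 0.2765]
tcp_rot: [[0.388, -0.001, -0.922], [0.922, -0.002, 0.388], [-0.002, -1.0, -0.0]]
contact_force: [0.3, 0.2, -1.0]
grip_width: 0.247
```

```bash
python3 - <<'E'
from ov import *
st()
for n in ("wrist","side","top"): shot(n,n+"6")
E
```

```text
t 7.4 p [0.4431 0.2085 0.2765] x az 67.16 y [-0.0006 -0.0022 -1.    ] F [ 0.3  0.2 -1. ] T [-0.04 -0.09 -0.  ] g 0.247 j [  9.5  19.7 -48.5 108.1  17.1  59.8  21.1]
```

View pics/wrist6.png

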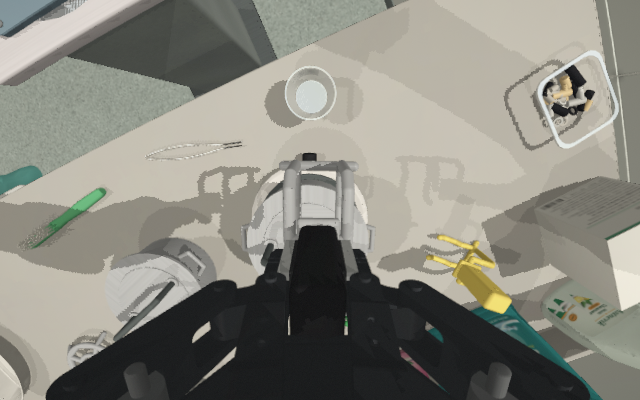

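View pics/side6.png

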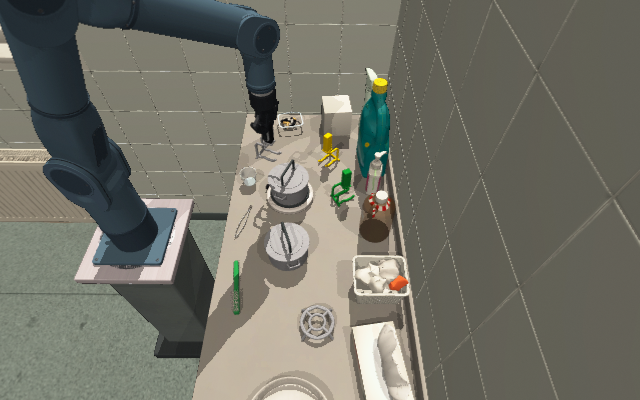

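```bash
python3 - <<'E'
from ov import *
s,o=load("wrist6"); p=np.array(o["tool_pos"])-[0,0,.105]
LL=lifter_lines(p,-22.8); lp=loop_lines(np.array([.498,.172,.151]),-22.7)
overlay("wrist6",[(LL,(0,0,255)),(lp,(0,200,0))],(220,130,420,280),4,"a.png")
overlay("side6",[(LL,(0,0,255)),(lp,(0,200,0))],(230,110,330,210),4,"b.png")
overlay("top6",[(lp,(0,200,0))],(230,190,330,290),4,"c.png")
E
```

```text
(no output)
```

View pics/a.png

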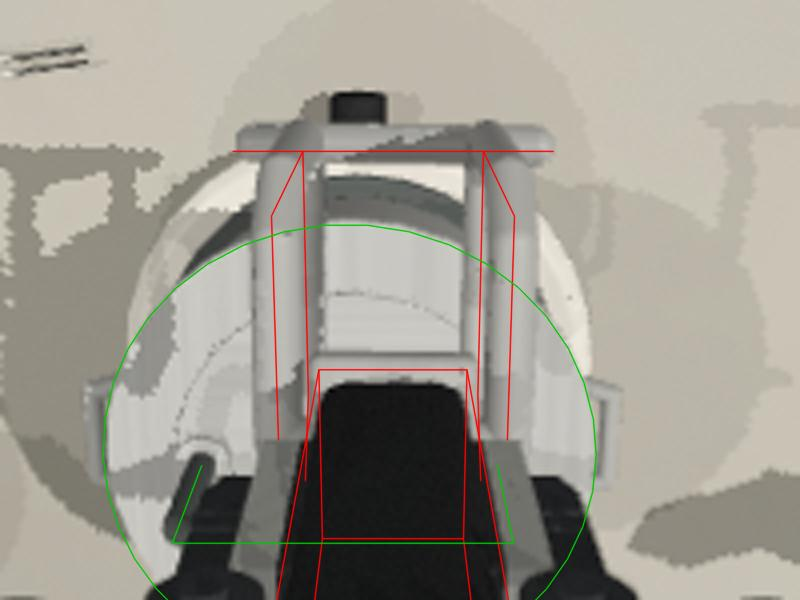

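View pics/b.png

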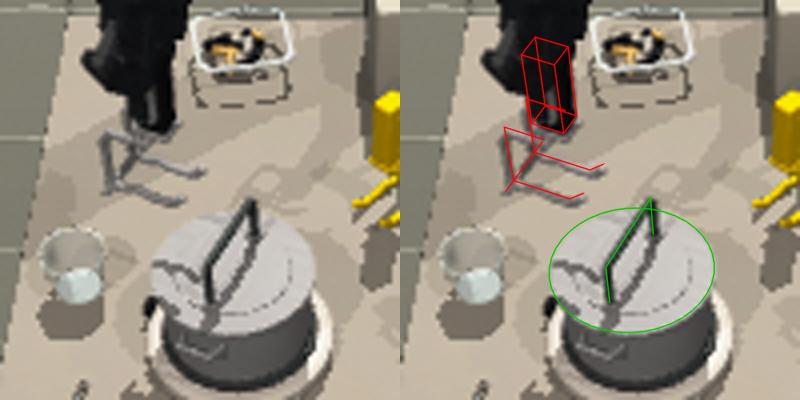

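View pics/c.png

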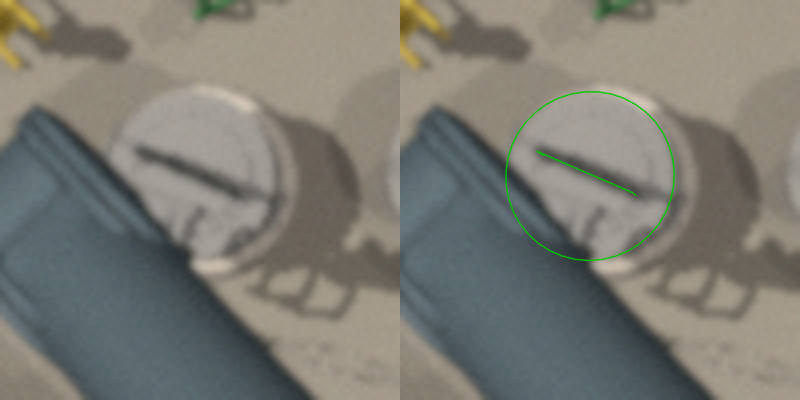

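Emit:
drive_tool:
  commands:
    - [0.0,-0.005,0.0,0.1,0,0.2,0.01]
    - [0.001,-0.01,0.0,0.1,0,0.2,0.01]
    - [0.001,-0.014,-0.015,0.1,0,0.2,0.01]
    - [0.001,-0.014,-0.035,0.1,0,0.2,0.01]
    - [0.001,-0.014,-0.055,0.1,0,0.2,0.01]

```text
time: 8.05
tool_pos: [0.4448, 0.1966, 0.2213]
tcp_rot: [[0.383, 0.001, -0.924], [0.924, 0.001, 0.383], [0.001, -1.0, -0.0]]
contact_force: [0.3, -0.8, -2.4]
grip_width: 0.247
```

```bash
python3 - <<'E'
from ov import *
st(); s,o=shot("side","side7")
st(); sw,ow=shot("wrist","wrist7")
p=np.array(o["tool_pos"])-[0,0,.105]
LL=lifter_lines(p,-22.7); lp=loop_lines(np.array([.498,.172,.151]),-22.7)
overlay("side7",[(LL,(0,0,255)),(lp,(0,200,0))],(240,120,320,220),5,"b.png")
overlay("wrist7",[(LL,(0,0,255)),(lp,(0,200,0))],(200,100,400,250),4,"a.png")
E
```

```text
t 8.05 p [0.4448 0.1966 0.2213] x az 67.47 y [ 0.0006  0.0013 -1.    ] F [ 0.3 -0.8 -2.4] T [-0.01 -0.04 -0.03] g 0.247 j [  8.6  23.5 -46.3 112.   21.1  53.1  19.2]
t 8.1 p [0.4431 0.1955 0.2183] x az 67.48 y [-0.004  -0.0003 -1.    ] F [-0.6 -0.7 -4. ] T [-0.12  0.11  0.04] g 0.247 j [  8.5  23.7 -46.2 112.2  21.2  53.   19.2]
```

View pics/b.png

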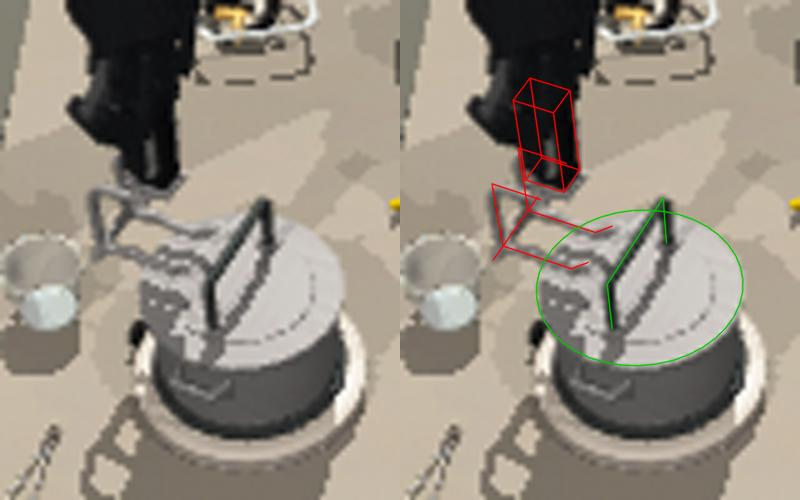

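View pics/a.png

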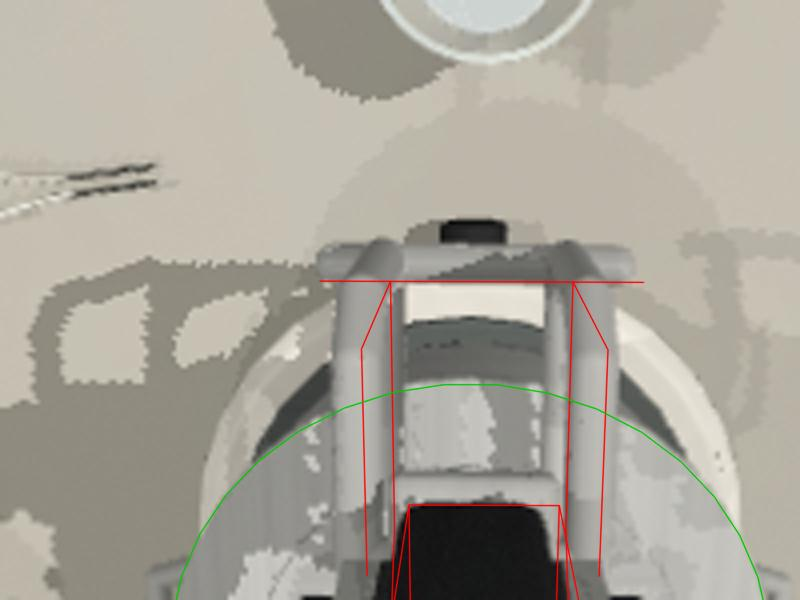

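Emit:
drive_tool:
  commands:
    - [0.0,0.0,0.003,0,-0.2,0,0.01]
    - [0.009,-0.0035,0.003,0,-0.2,0,0.01]
    - [0.018,-0.0075,0.003,0,-0.2,0,0.01]
    - [0.026,-0.0108,0.003,0,-0.2,0,0.01]
    - [0.03,-0.0125,0.003,0,-0.2,0,0.01]

```text
time: 8.65
tool_pos: [0.4747, 0.1825, 0.223]
tcp_rot: [[0.384, 0.0, -0.923], [0.923, -0.0, 0.384], [-0.0, -1.0, -0.0]]
contact_force: [0.3, 0.7, -0.6]
grip_width: 0.246
```

```bash
python3 - <<'E'
from ov import *
o=st(); s,o=shot("side","side8")
p=np.array(o["tool_pos"])-[0,0,.105]
LL=lifter_lines(p,-22.7); lp=loop_lines(np.array([.498,.172,.151]),-22.7)
overlay("side8",[(LL,(0,0,255)),(lp,(0,200,0))],(240,120,320,220),5,"b.png")
st()
E
```

```text
t 8.65 p [0.4747 0.1825 0.223 ] x az 67.4 y [ 0.0001 -0.0002 -1.    ] F [ 0.3  0.7 -0.6] T [-0.04  0.06 -0.02] g 0.246 j [  9.8  25.5 -45.2 108.9  22.   54.6  21.8]
t 8.7 p [0.4748 0.1823 0.2229] x az 67.39 y [-0.     -0.0003 -1.    ] F [ 1.1  0.9 -1.4] T [-0.03 -0.08 -0.04] g 0.249 j [  9.8  25.5 -45.2 108.9  22.   54.6  21.8]
```

View pics/b.png

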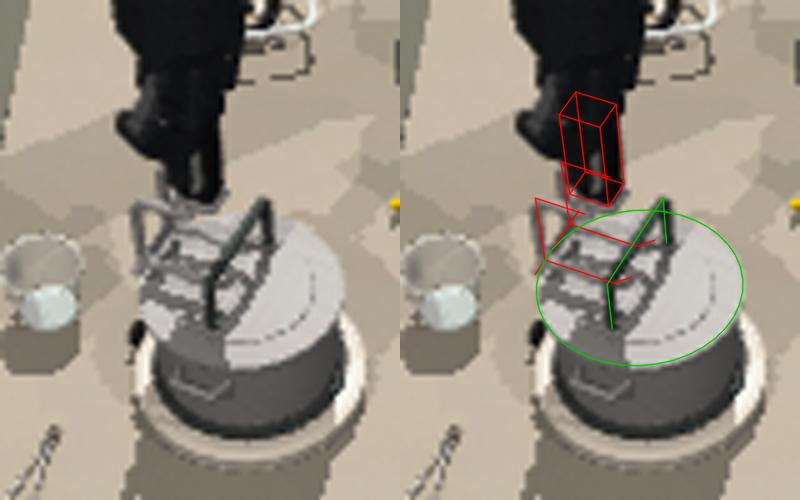

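Emit:
drive_tool:
  commands:
    - [0.006,-0.0025,-0.001,0,0,0,0.01]
    - [0.011,-0.0047,-0.001,0,0,0,0.01]
    - [0.016,-0.0067,-0.001,0,0,0,0.01]
    - [0.0188,-0.008,-0.001,0,0,0,0.01]
    - [0.0188,-0.008,-0.001,0,0,0,0.01]

```text
time: 9.2
tool_pos: [0.494, 0.1741, 0.2218]
tcp_rot: [[0.385, 0.0, -0.923], [0.923, -0.0, 0.385], [-0.0, -1.0, -0.0]]
contact_force: [-0.8, 0.2, -1.8]
grip_width: 0.25
```

```bash
python3 - <<'E'
from ov import *
o=st(); s,o=shot("side","side9")
p=np.array(o["tool_pos"])-[0,0,.105]
LL=lifter_lines(p,-22.7); lp=loop_lines(np.array([.498,.172,.151]),-22.7)
overlay("side9",[(LL,(0,0,255)),(lp,(0,200,0))],(250,140,315,205),6,"b.png")
shot("wrist","wrist9"); im=cv2.imread("pics/wrist9.png"); cv2.imwrite("pics/a.png",cv2.resize(im[110:300,180:440],None,fx=3,fy=3,interpolation=cv2.INTER_CUBIC))
st()
E
```

```text
t 9.2 p [0.494  0.1741 0.2218] x az 67.36 y [ 0.     -0.0002 -1.    ] F [-0.8  0.2 -1.8] T [ 0.06 -0.09 -0.01] g 0.25 j [ 10.3  27.  -44.4 106.8  22.7  55.4  23.2]
t 9.3 p [0.4934 0.1745 0.2219] x az 67.4 y [-0.0002 -0.0002 -1.    ] F [-0.6 -0.1 -2. ] T [-0.02 -0.05  0.03] g 0.248 j [ 10.3  26.9 -44.5 106.9  22.7  55.4  23.2]
```

View pics/b.png

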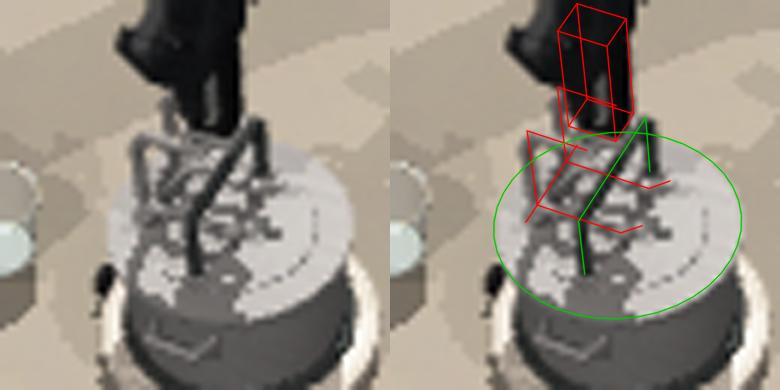

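View pics/a.png

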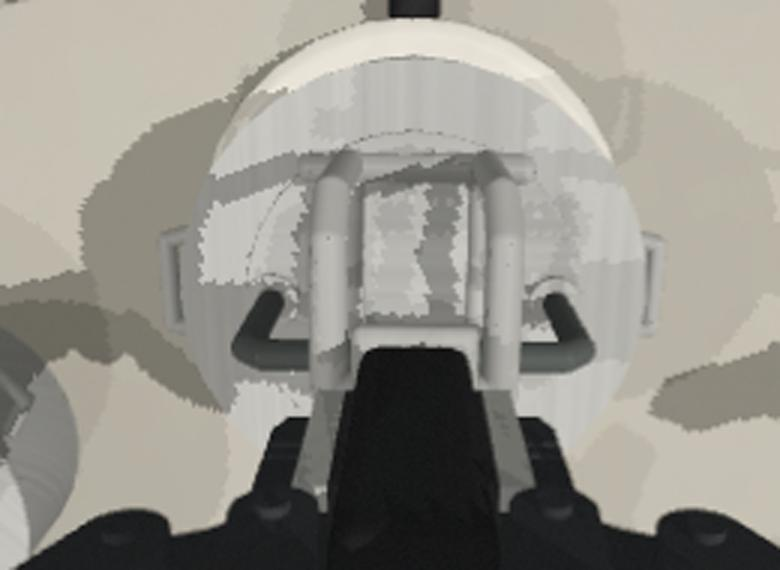

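```bash
python3 - <<'E'
from ov import *
s,o=load("wrist9")
c,si=np.cos(np.radians(-22.6)),np.sin(np.radians(-22.6))
for u in ((245,353),(270,354),(560,352),(590,352)):
    for z in (.147,.151):
        q=atz(s,np.array(u)/3+[180,110]-.5,z,o); d=q-np.array(o["tool_pos"]); print(u,z,q.round(4),"lifter x,y",round(d[0]*c+d[1]*si,4),round(-d[0]*si+d[1]*c,4))
# heel and collar check
for u,z in (((418,168),.004+.117),((340,160),.064+.117),((415,335),.07+.117)):
    q=atz(s,np.array(u)/3+[180,110]-.5,z,o); d=q-np.array(o["tool_pos"]); print(u,z,"lifter x,y",round(d[0]*c+d[1]*si,4),round(-d[0]*si+d[1]*c,4))
E
```

```text
(245, 353) 0.147 [0.4817 0.1335 0.147 ] lifter x,y 0.0048 -0.0423
(245, 353) 0.151 [0.4806 0.1348 0.151 ] lifter x,y 0.0033 -0.0414
(270, 354) 0.147 [0.4844 0.1391 0.147 ] lifter x,y 0.0051 -0.036
(270, 354) 0.151 [0.4832 0.1404 0.151 ] lifter x,y 0.0035 -0.0353
(560, 352) 0.147 [0.5117 0.2062 0.147 ] lifter x,y 0.0045 0.0364
(560, 352) 0.151 [0.51   0.2062 0.151 ] lifter x,y 0.003 0.0357
(590, 352) 0.147 [0.5146 0.2132 0.147 ] lifter x,y 0.0045 0.0439
(590, 352) 0.151 [0.5129 0.213  0.151 ] lifter x,y 0.003 0.043
(418, 168) 0.12100000000000001 lifter x,y -0.0375 0.001
(340, 160) 0.181 lifter x,y -0.0483 -0.0144
(415, 335) 0.187 lifter x,y -0.0146 0.0001
```

Emit:
drive_tool:
  commands:
    - [0,0,0.005,0,0,0,0.01]
    - [0,0,0.01,0,0,0,0.01]
    - [0,0,0.014,0,0,0,0.01]
    - [0,0,0.017,0,0,0,0.01]
    - [0,0,0.019,0,0,0,0.01]

```text
time: 9.8
tool_pos: [0.4935, 0.1745, 0.2414]
tcp_rot: [[0.384, 0.0, -0.923], [0.923, -0.0, 0.384], [0.0, -1.0, -0.0]]
contact_force: [-1.0, -0.2, -1.8]
grip_width: 0.248
```

Emit:
drive_tool:
  commands:
    - [0,0,0.0015,0,0,0,0.01]
    - [0,0,0.003,0,0,0,0.01]
    - [0,0,0.0045,0,0,0,0.01]
    - [0,0,0.006,0,0,0,0.01]
    - [0,0,0.0075,0,0,0,0.01]

```text
time: 10.3
tool_pos: [0.4933, 0.1743, 0.2486]
tcp_rot: [[0.384, -0.0, -0.923], [0.923, -0.0, 0.384], [-0.0, -1.0, 0.0]]
contact_force: [0.6, -0.6, -5.1]
grip_width: 0.249
```

```bash
python3 - <<'E'
from ov import *
o=st(); s,o=shot("side","side10")
shot("wrist","wrist10"); im=cv2.imread("pics/wrist10.png"); cv2.imwrite("pics/a.png",cv2.resize(im[110:300,180:440],None,fx=3,fy=3,interpolation=cv2.INTER_CUBIC))
o=st()
E
```

```text
t 10.3 p [0.4933 0.1743 0.2486] x az 67.39 y [-0.0005 -0.0003 -1.    ] F [ 0.6 -0.6 -5.1] T [-0.06  0.03  0.02] g 0.249 j [ 11.4  25.  -45.6 105.4  20.8  58.3  24.7]
t 10.4 p [0.4935 0.1745 0.2489] x az 67.4 y [ 0.0002 -0.     -1.    ] F [ 0.8  0.7 -5.6] T [-0.03  0.02  0.04] g 0.25 j [ 11.4  25.  -45.6 105.4  20.8  58.3  24.7]
```

View pics/a.png

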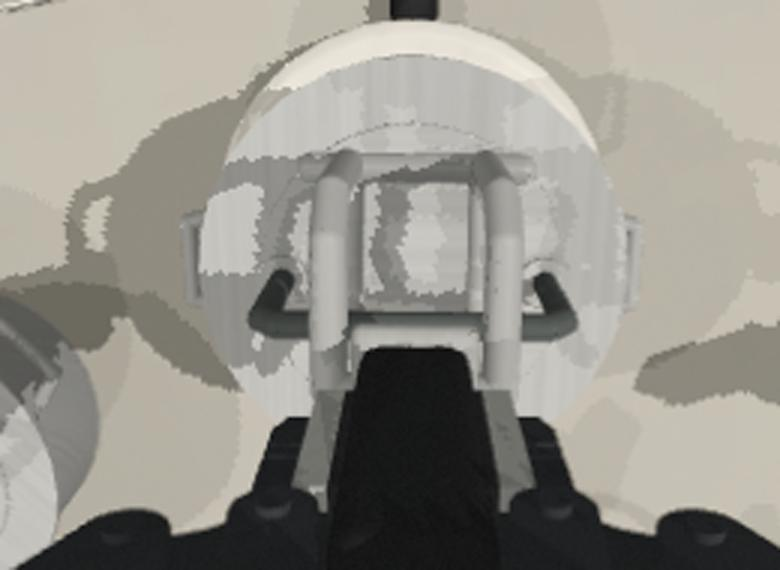

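Emit:
drive_tool:
  commands:
    - [0,0,0.002,0,0,0,0.01]
    - [0,0,0.005,0,0,0,0.01]
    - [0,0,0.009,0,0,0,0.01]
    - [0,0,0.013,0,0,0,0.01]
    - [0,0,0.017,0,0,0,0.01]

```text
time: 10.9
tool_pos: [0.4936, 0.1746, 0.2664]
tcp_rot: [[0.384, 0.001, -0.923], [0.923, 0.0, 0.384], [0.0, -1.0, -0.0]]
contact_force: [-0.2, -0.4, -4.8]
grip_width: 0.248
```

```bash
python3 - <<'E'
from ov import *
o=st(); s,o=shot("side","side11")
im=cv2.imread("pics/side11.png"); a=cv2.resize(im[130:220,240:330],None,fx=4.4,fy=4.4,interpolation=cv2.INTER_CUBIC)
shot("wrist","wrist11"); im=cv2.imread("pics/wrist11.png"); b=cv2.resize(im[110:300,180:440],None,fx=1.52,fy=1.52,interpolation=cv2.INTER_CUBIC)
h=max(a.shape[0],b.shape[0]); P=lambda i:np.pad(i,((0,h-i.shape[0]),(0,0),(0,0)))
cv2.imwrite("pics/a.png",np.hstack([P(a),P(b)])); o=st()
E
```

```text
t 10.9 p [0.4936 0.1746 0.2664] x az 67.4 y [ 0.0005  0.     -1.    ] F [-0.2 -0.4 -4.8] T [ 0.04  0.   -0.03] g 0.248 j [ 12.   23.8 -46.2 104.3  19.6  60.2  25.7]
t 11.0 p [0.4939 0.1748 0.2666] x az 67.39 y [ 0.0015  0.0003 -1.    ] F [-0.  -0.5 -5.2] T [-0.    0.03  0.02] g 0.249 j [ 12.   23.7 -46.2 104.3  19.6  60.2  25.7]
```

View pics/a.png

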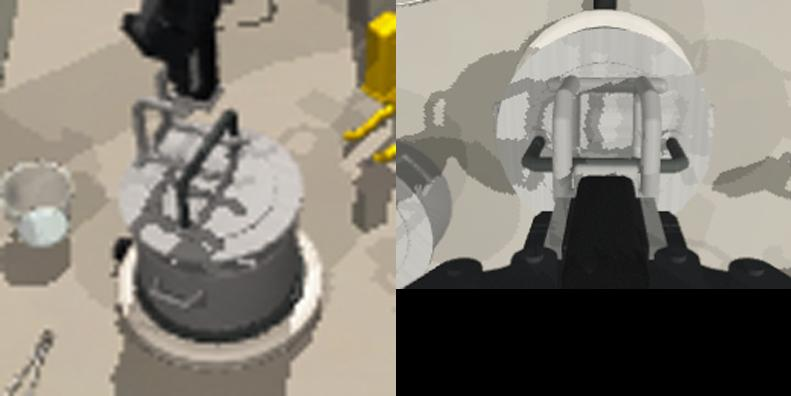

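Emit:
drive_tool:
  commands:
    - [0,0,0.005,0,0,0,0.01]
    - [0,0,0.014,0,0,0,0.01]
    - [0,0,0.026,0,0,0,0.01]
    - [0.001,0,0.04,0,0,0,0.01]
    - [0.002,-0.002,0.052,0,0,0,0.01]

```text
time: 11.5
tool_pos: [0.4962, 0.1733, 0.3204]
tcp_rot: [[0.384, 0.003, -0.923], [0.923, 0.001, 0.384], [0.002, -1.0, -0.002]]
contact_force: [0.2, -0.3, -4.4]
grip_width: 0.247
```

```bash
python3 - <<'E'
from ov import *
o=st()
t=np.linspace(0,2*np.pi,41)
def ring(c,r,z): 
    C=np.c_[c[0]+r*np.cos(t),c[1]+r*np.sin(t),0*t+z]; return [C[i:i+2] for i in range(40)]
c=(.601,-.291)
S=[(ring(c,.049,.025),(0,0,255)),(ring(c,.062,0.004),(0,200,0))]
overlay("side1",S,(290,295,345,350),7,"a.png")
overlay("top1",S,(385,180,440,235),7,"b.png")
im=np.vstack([cv2.imread("pics/a.png"),cv2.imread("pics/b.png")]); cv2.imwrite("pics/ab.png",cv2.resize(im,None,fx=.75,fy=.75))
im=cv2.imread("pics/side1.png"); cv2.imwrite("pics/r.png",cv2.resize(im[200:380,190:420],None,fx=3.4,fy=3.3,interpolation=cv2.INTER_CUBIC))
E
```

```text
t 11.5 p [0.4962 0.1733 0.3204] x az 67.43 y [ 0.0028  0.0011 -1.    ] F [ 0.2 -0.3 -4.4] T [-0.   -0.07 -0.03] g 0.247 j [ 13.8  20.5 -47.7 100.4  16.5  66.2  28.7]
```

View pics/ab.png

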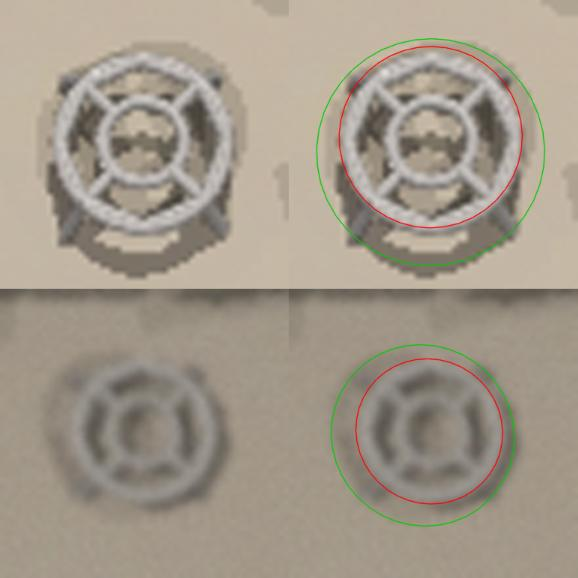

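View pics/r.png

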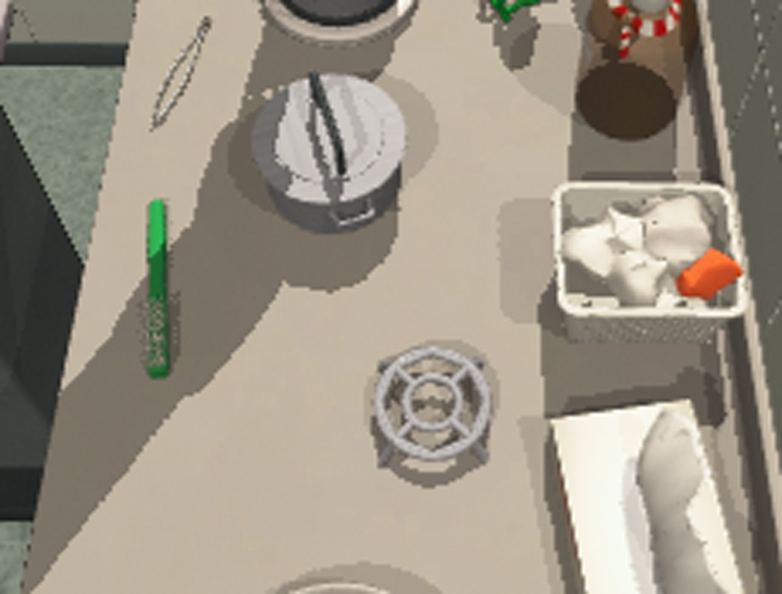

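Emit:
drive_tool:
  commands:
    - [0.001,-0.005,0,-0.06,0.16,0,0.01]
    - [0.003,-0.013,0,-0.06,0.16,0,0.01]
    - [0.006,-0.025,0,-0.06,0.16,0,0.01]
    - [0.01,-0.04,0,-0.06,0.16,0,0.01]
    - [0.015,-0.056,0,-0.06,0.16,0,0.01]

```text
time: 12.0
tool_pos: [0.511, 0.1154, 0.3197]
tcp_rot: [[0.384, -0.001, -0.923], [0.923, -0.001, 0.384], [-0.001, -1.0, 0.001]]
contact_force: [-0.2, -0.1, -4.5]
grip_width: 0.245
```

Emit:
drive_tool:
  commands:
    - [0.006,-0.018,0,0,0,0,0.01]
    - [0.012,-0.036,0,0,0,0,0.01]
    - [0.018,-0.054,0,0,0,0,0.01]
    - [0.024,-0.072,0,0,0,0,0.01]
    - [0.03,-0.09,0,0,0,0,0.01]

```text
time: 12.5
tool_pos: [0.5408, 0.0231, 0.3188]
tcp_rot: [[0.385, -0.003, -0.923], [0.923, -0.001, 0.385], [-0.002, -1.0, 0.002]]
contact_force: [1.0, 0.5, -4.5]
grip_width: 0.247
```

Emit:
drive_tool:
  commands:
    - [0.007,-0.02,0,0,0,0,0.01]
    - [0.014,-0.04,0,0,0,0,0.01]
    - [0.021,-0.06,0,0,0,0,0.01]
    - [0.028,-0.08,0,0,0,0,0.01]
    - [0.034,-0.098,0,0,0,0,0.01]

```text
time: 13.0
tool_pos: [0.5745, -0.0776, 0.3179]
tcp_rot: [[0.387, -0.005, -0.922], [0.922, -0.002, 0.387], [-0.004, -1.0, 0.004]]
contact_force: [-0.3, 1.1, -4.2]
grip_width: 0.249
```

```bash
python3 - <<'E'
from ov import *
o=st(); s,o=shot("wrist","wrist12")
print([(np.round(d['centre'],4).tolist(),round(d['score'],2)) for d in vision.pinpoint(s,"lid_rest")])
E
```

```text
t 13.0 p [ 0.5745 -0.0776  0.3179] x az 67.24 y [-0.0048 -0.0018 -1.    ] F [-0.3  1.1 -4.2] T [ 0.05 -0.04  0.01] g 0.249 j [ 33.8  25.6 -41.6  92.7  18.   68.8  55.5]
[([0.6, -0.2915, 0.0011], 0.75)]
```

View pics/wrist12.png

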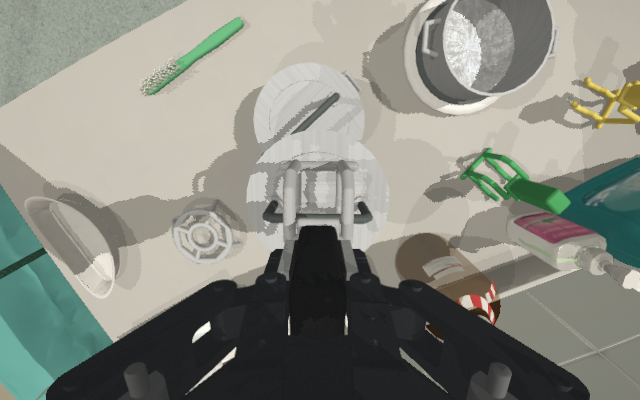

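```bash
python3 - <<'E'
from ov import *
o=st(); s,o2=shot("wrist","wrist13")
t=np.linspace(0,2*np.pi,41)
def ring(c,r,z): 
    C=np.c_[c[0]+r*np.cos(t),c[1]+r*np.sin(t),0*t+z]; return [C[i:i+2] for i in range(40)]
c=(.601,-.291)
S=[(ring(c,.049,.021),(0,0,255))]
overlay("wrist12",S,(150,180,260,290),3.6,"a.png")
overlay("wrist13",S,(150,180,260,290),3.6,"b.png")
im=np.vstack([cv2.imread("pics/a.png"),cv2.imread("pics/b.png")]); cv2.imwrite("pics/ab.png",cv2.resize(im,None,fx=.75,fy=.75))
cv2.imwrite("pics/a1.png",cv2.imread("pics/a.png"))
E
```

```text
t 13.1 p [ 0.5749 -0.0799  0.3177] x az 67.01 y [-0.0045 -0.0032 -1.    ] F [-0.4  0.4 -5.2] T [-0.03 -0.11  0.  ] g 0.25 j [ 33.8  25.6 -41.4  92.7  18.1  68.8  55.5]
```

View pics/ab.png

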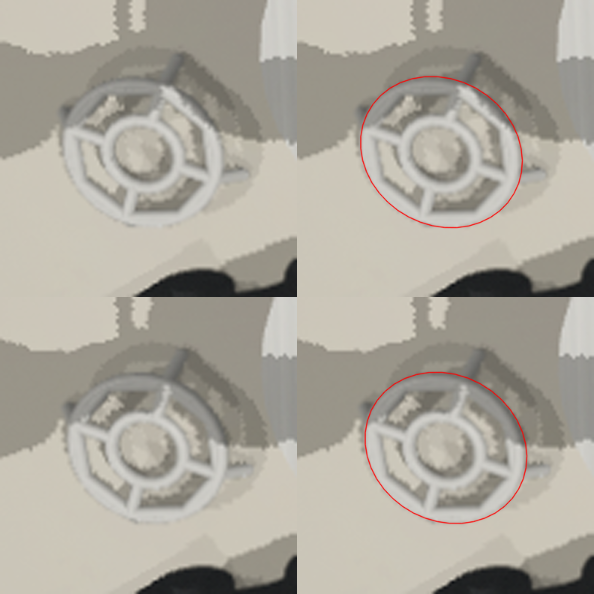

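Emit:
drive_tool:
  commands:
    - [0.003,-0.02,0.001,-0.18,0.26,0,0.01]
    - [0.005,-0.04,0.001,-0.18,0.26,0,0.01]
    - [0.008,-0.06,0.001,-0.18,0.26,0,0.01]
    - [0.01,-0.08,0.001,-0.18,0.26,0,0.01]
    - [0.012,-0.1,0.001,-0.18,0.26,0,0.01]

```text
time: 13.65
tool_pos: [0.5867, -0.1773, 0.3188]
tcp_rot: [[0.387, -0.009, -0.922], [0.922, -0.004, 0.387], [-0.007, -1.0, 0.007]]
contact_force: [0.4, -0.1, -4.3]
grip_width: 0.244
```

Emit:
drive_tool:
  commands:
    - [0.003,-0.022,0,-0.1,0.1,0,0.01]
    - [0.006,-0.045,0,-0.1,0.1,0,0.01]
    - [0.008,-0.065,0,-0.1,0.1,0,0.01]
    - [0.009,-0.08,0,-0.1,0.1,0,0.01]
    - [0.0095,-0.09,0,-0.1,0.1,0,0.01]

```text
time: 14.15
tool_pos: [0.5963, -0.2685, 0.3186]
tcp_rot: [[0.388, -0.01, -0.922], [0.922, -0.006, 0.388], [-0.009, -1.0, 0.007]]
contact_force: [1.2, -0.9, -5.6]
grip_width: 0.244
```

```bash
python3 - <<'E'
from ov import *
o=st(); print(go([.5964,-.289,.318],67.4))
E
```

```text
t 14.15 p [ 0.5963 -0.2685  0.3186] x az 67.18 y [-0.0104 -0.0057 -0.9999] F [ 1.2 -0.9 -5.6] T [ 0.02 -0.18  0.02] g 0.244 j [ 44.2  32.8 -37.4  81.   20.5  73.5  72.4]
(array([ 0.0001, -0.0205, -0.0006]), array([ 0.33, -0.6 ,  0.23]))
```

Emit:
drive_tool:
  commands:
    - [0.0,-0.006,0,0.1,-0.2,0.1,0.01]
    - [0.0,-0.012,0,0.2,-0.4,0.2,0.01]
    - [0.0,-0.017,-0.002,0.33,-0.6,0.2,0.01]
    - [0.0,-0.02,-0.008,0.33,-0.6,0.2,0.01]
    - [0.0,-0.0205,-0.018,0.33,-0.6,0.2,0.01]

```text
time: 14.65
tool_pos: [0.5966, -0.2894, 0.3006]
tcp_rot: [[0.385, 0.001, -0.923], [0.923, -0.001, 0.385], [0.0, -1.0, -0.002]]
contact_force: [0.7, -1.1, -4.4]
grip_width: 0.246
```

Emit:
drive_tool:
  commands:
    - [0.0,0,-0.015,0,0,0,0.01]
    - [0.0,0,-0.03,0,0,0,0.01]
    - [0.0,0,-0.045,0,0,0,0.01]
    - [0.0,0,-0.058,0,0,0,0.01]
    - [0.0,0,-0.066,0,0,0,0.01]

```text
time: 15.15
tool_pos: [0.5961, -0.2891, 0.2326]
tcp_rot: [[0.385, -0.0, -0.923], [0.923, 0.0, 0.385], [0.0, -1.0, 0.0]]
contact_force: [0.6, -0.5, -4.1]
grip_width: 0.251
```

```bash
python3 - <<'E'
from ov import *
o=st(); print(go([.5964,-.289,.22],67.4))
s,o=shot("wrist","wrist14")
t=np.linspace(0,2*np.pi,41)
def ring(c,r,z): 
    C=np.c_[c[0]+r*np.cos(t),c[1]+r*np.sin(t),0*t+z]; return [C[i:i+2] for i in range(40)]
c=(.601,-.291); z0=o["tool_pos"][2]-.105+.012
S=[(ring(c,.049,.021),(0,0,255)),(ring(np.array(o["tool_pos"][:2])+[.0046,-.0019],.07,z0-.045),(0,200,0))]
overlay("wrist14",S,(210,90,430,280),3.6,"a.png")
s,o=shot("side","side14"); im=cv2.imread("pics/side14.png"); cv2.imwrite("pics/b.png",cv2.resize(im[240:360,240:380],None,fx=4,fy=4,interpolation=cv2.INTER_CUBIC))
E
```

```text
t 15.15 p [ 0.5961 -0.2891  0.2326] x az 67.37 y [-0.      0.0001 -1.    ] F [ 0.6 -0.5 -4.1] T [-0.04 -0.1   0.04] g 0.251 j [ 45.2  37.6 -35.8  85.3  23.3  64.6  72.3]
(array([ 0.0003,  0.0001, -0.0126]), array([-0.01, -0.  ,  0.03]))
```

View pics/a.png

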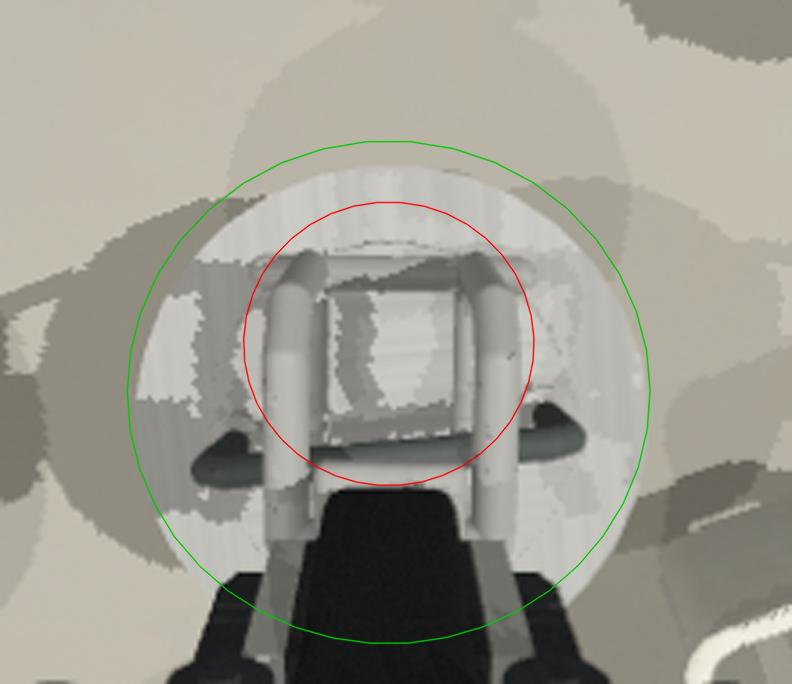

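View pics/b.png

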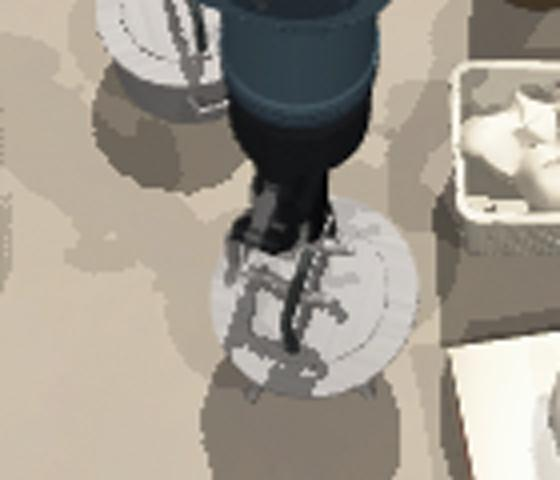

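```bash
python3 - <<'E'
from ov import *
s,o=load("wrist14"); f=3.6
c,si=np.cos(np.radians(-22.6)),np.sin(np.radians(-22.6))
tz=o["tool_pos"][2]-.105
def q(u,z):
    q=atz(s,np.array(u)/f+[210,90]-.5,z,o); d=q-np.array(o["tool_pos"]); return q.round(4),"lifter x,y",round(d[0]*c+d[1]*si,4),round(-d[0]*si+d[1]*c,4)
print(q((200,472),tz+.012),q((576,437),tz+.012),q((390,452),tz+.012))
z=tz+.012-.045
for u in ((390,165),(135,400),(645,400),(195,255),(590,255)): print(u,q(u,z),q(u,z-.003))
print("heel",q((390,272),tz+.004))
E
```

```text
(array([ 0.5854, -0.3308,  0.1396]), 'lifter x,y', np.float64(0.0062), np.float64(-0.0426)) (array([ 0.6103, -0.2497,  0.1396]), 'lifter x,y', np.float64(-0.0021), np.float64(0.0418)) (array([ 0.5975, -0.2894,  0.1396]), 'lifter x,y', np.float64(0.0014), np.float64(0.0003))
(390, 165) (array([ 0.5417, -0.2661,  0.0946]), 'lifter x,y', np.float64(-0.0591), np.float64(0.0003)) (array([ 0.5418, -0.2661,  0.0916]), 'lifter x,y', np.float64(-0.059), np.float64(0.0003))
(135, 400) (array([ 0.5719, -0.3525,  0.0946]), 'lifter x,y', np.float64(0.002), np.float64(-0.0679)) (array([ 0.5724, -0.3536,  0.0916]), 'lifter x,y', np.float64(0.0029), np.float64(-0.0686))
(645, 400) (array([ 0.6244, -0.2266,  0.0946]), 'lifter x,y', np.float64(0.0021), np.float64(0.0686)) (array([ 0.6255, -0.2262,  0.0916]), 'lifter x,y', np.float64(0.0029), np.float64(0.0694))
(195, 255) (array([ 0.5432, -0.3209,  0.0946]), 'lifter x,y', np.float64(-0.0367), np.float64(-0.0497)) (array([ 0.5433, -0.3216,  0.0916]), 'lifter x,y', np.float64(-0.0363), np.float64(-0.0503))
(590, 255) (array([ 0.5822, -0.2273,  0.0946]), 'lifter x,y', np.float64(-0.0367), np.float64(0.0517)) (array([ 0.5828, -0.2269,  0.0916]), 'lifter x,y', np.float64(-0.0362), np.float64(0.0523))
heel (array([ 0.5613, -0.2743,  0.1316]), 'lifter x,y', np.float64(-0.0379), np.float64(0.0003))
```

```bash
python3 - <<'E'
from ov import *
for n,bz in (("wrist9",.151),("wrist11",None),("wrist12",None),("wrist14",None)):
    s,o=load(n); tz=o["tool_pos"][2]-.105
    bz=bz or tz+.012
    az=np.degrees(np.arctan2(o["tcp_rot"][1][0],o["tcp_rot"][0][0]))-90
    c,si=np.cos(np.radians(az)),np.sin(np.radians(az))
    # sample lid circle points predicted at bar x=5 ; print pixel rear edge
    def W(x,y,z): return np.array(o["tool_pos"])*[1,1,0]+[x*c-y*si,x*si+y*c,z]
    print(n,"pred bar@3",proj(s,W(.003,0,bz),o)[0].round(1),"pred rear edge x=-67",proj(s,W(-.067,0,bz-.045),o)[0].round(1),"-59",proj(s,W(-.059,0,bz-.045),o)[0].round(1))
    im=cv2.imread(f"pics/{n}.png"); cv2.imwrite(f"pics/z_{n}.png",cv2.resize(im[100:270,220:420],None,fx=2,fy=2,interpolation=cv2.INTER_CUBIC))
ims=[cv2.imread(f"pics/z_{n}.png") for n in ("wrist9","wrist11","wrist12","wrist14")]
im=np.vstack([np.hstack(ims[:2]),np.hstack(ims[2:])]); cv2.imwrite("pics/z.png",im[:600])
E
```

```text
wrist9 pred bar@3 [317.6 226.9] pred rear edge x=-67 [317.6 126.9] -59 [317.6 136.9]
wrist11 pred bar@3 [317.4 216.8] pred rear edge x=-67 [317.4 126.1] -59 [317.4 135.3]
wrist12 pred bar@3 [317.9 217.3] pred rear edge x=-67 [318.1 126.9] -59 [318.1 136. ]
wrist14 pred bar@3 [317.5 216.9] pred rear edge x=-67 [317.5 126.3] -59 [317.5 135.5]
```

View pics/z.png

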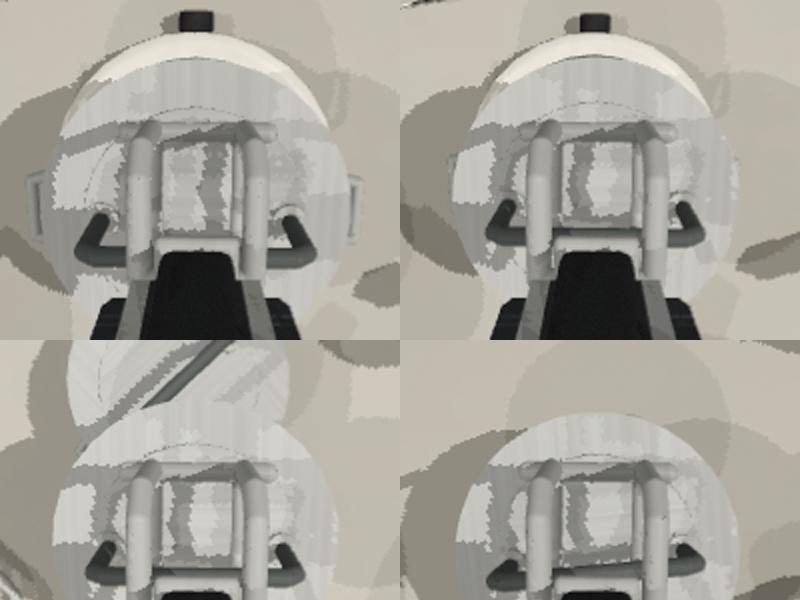

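Emit:
drive_tool:
  commands:
    - [0,0,0,0,0,0,0.01]
    - [0,0,0,0,0,0,0.01]
    - [0,0,0,0,0,0,0.01]
    - [0,0,0,0,0,0,0.01]
    - [0,0,0,0,0,0,0.01]

```text
time: 15.75
tool_pos: [0.5963, -0.2892, 0.2334]
tcp_rot: [[0.385, 0.0, -0.923], [0.923, -0.0, 0.385], [0.0, -1.0, -0.0]]
contact_force: [-0.2, 0.5, -4.7]
grip_width: 0.249
```

```bash
python3 - <<'E'
from ov import *
st(); L=[]
for n in ("w15a","w15b","w15c","w15d"):
    s,o=shot("wrist",n); im=cv2.imread(f"pics/{n}.png"); L.append(cv2.resize(im[100:270,220:420],None,fx=2,fy=2,interpolation=cv2.INTER_CUBIC))
im=np.vstack([np.hstack(L[:2]),np.hstack(L[2:])]); cv2.imwrite("pics/z.png",im[:600])
shot("side","side15"); im=cv2.imread("pics/side15.png"); cv2.imwrite("pics/b.png",cv2.resize(im[270:350,280:360],None,fx=7,fy=7,interpolation=cv2.INTER_CUBIC))
st()
E
```

```text
t 15.75 p [ 0.5963 -0.2892  0.2334] x az 67.36 y [ 0.0003 -0.     -1.    ] F [-0.2  0.5 -4.7] T [-0.01 -0.06  0.03] g 0.249 j [ 45.2  37.6 -35.8  85.3  23.3  64.6  72.4]
t 16.0 p [ 0.596  -0.2892  0.233 ] x az 67.37 y [-0.0007  0.0003 -1.    ] F [ 0.2 -0.2 -5. ] T [-0.01  0.06  0.04] g 0.248 j [ 45.2  37.6 -35.8  85.3  23.3  64.6  72.4]
```

View pics/z.png

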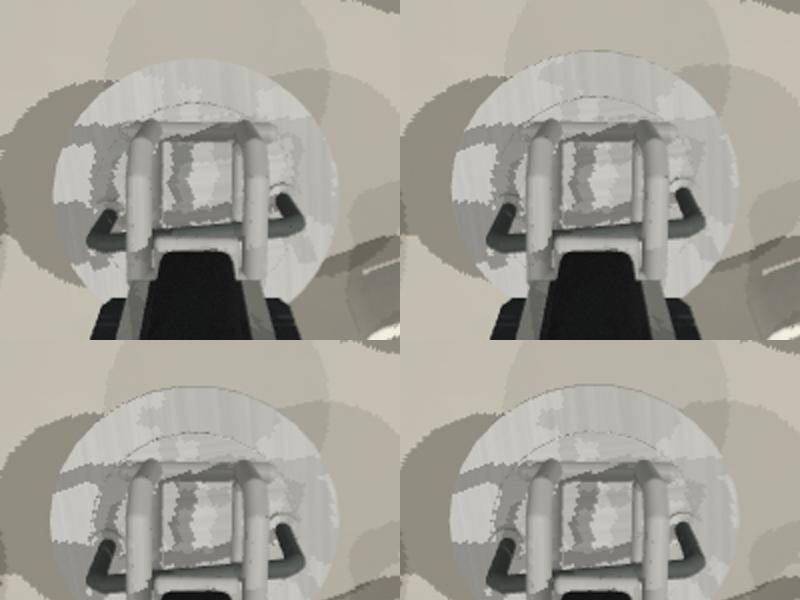

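View pics/b.png

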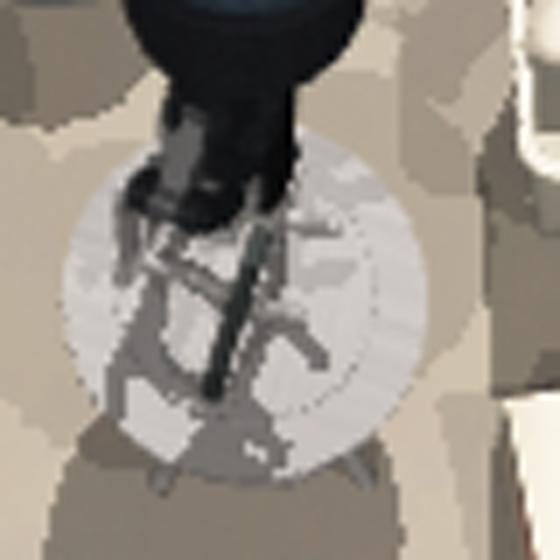

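Emit:
drive_tool:
  commands:
    - [0,0,0,0,0,0,0.01]
    - [0,0,0,0,0,0,0.01]
    - [0,0,0,0,0,0,0.01]
    - [0,0,0,0,0,0,0.01]
    - [0,0,0,0,0,0,0.01]

```text
time: 16.5
tool_pos: [0.5959, -0.2891, 0.233]
tcp_rot: [[0.385, -0.001, -0.923], [0.923, 0.0, 0.385], [-0.0, -1.0, 0.001]]
contact_force: [-0.1, -0.0, -4.2]
grip_width: 0.248
```

Emit:
drive_tool:
  commands:
    - [0,0,0,0,0,0,0.01]
    - [0,0,0,0,0,0,0.01]
    - [0,0,0,0,0,0,0.01]
    - [0,0,0,0,0,0,0.01]
    - [0,0,0,0,0,0,0.01]

```text
time: 17.0
tool_pos: [0.5958, -0.2891, 0.2329]
tcp_rot: [[0.385, -0.001, -0.923], [0.923, 0.0, 0.385], [0.0, -1.0, 0.001]]
contact_force: [0.1, 1.4, -5.7]
grip_width: 0.247
```

```bash
cat > edge.py <<'E'
from ov import *
def rear(s):  # rear edge row of lid in central column band by brightness gradient
    g=cv2.cvtColor(s["image"],cv2.COLOR_RGB2GRAY)[100:160,305:330].astype(float).mean(1)
    rgb=s["image"][100:160,305:330].astype(float).mean(1); sat=rgb[:,0]-rgb[:,2]
    i=np.where(sat<6)[0]; return 100+i[0] if len(i) else None
E
python3 - <<'E'
from edge import *
for n in ("wrist14","w15a","w15b","w15c","w15d"): print(n,rear(load(n)[0]))
for k in range(16):
    s,o=shot("wrist","tmp"); print(round(o["time"],2),rear(s),end="; ")
E
```

```text
wrist14 137
w15a 131
w15b 149
w15c 146
w15d 146
17.0 150; 17.05 130; 17.1 134; 17.15 131; 17.2 133; 17.25 130; 17.3 131; 17.35 134; 17.4 130; 17.45 129; 17.5 130; 17.55 130; 17.6 133; 17.65 133; 17.7 131; 17.75 131;
```

```bash
python3 - <<'E'
from edge import *
st(); L=[]
for n in ("w16a","w16b","w16c","w16d"):
    s,o=shot("wrist",n); im=cv2.imread(f"pics/{n}.png"); L.append(cv2.resize(im[100:250,220:420],None,fx=2,fy=2,interpolation=cv2.INTER_CUBIC))
    cv2.waitKey(1)
im=np.vstack([np.hstack(L[:2]),np.hstack(L[2:])]); cv2.imwrite("pics/z.png",im[:600])
E
```

```text
t 17.8 p [ 0.5959 -0.2891  0.2329] x az 67.37 y [-0.0008  0.0004 -1.    ] F [ 0.9  0.8 -5.4] T [ 0.02  0.07 -0.03] g 0.25 j [ 45.2  37.6 -35.8  85.3  23.3  64.7  72.4]Traceback (most recent call last):
  File "<stdin>", line 5, in <module>
cv2.error: OpenCV(4.12.0) /io/opencv/modules/highgui/src/window.cpp:1367: error: (-2:Unspecified error) The function is not implemented. Rebuild the library with Windows, GTK+ 2.x or Cocoa support. If you are on Ubuntu or Debian, install libgtk2.0-dev and pkg-config, then re-run cmake or configure script in function 'cvWaitKey'
```

```bash
python3 - <<'E'
from edge import *
L=[]
for n in ("w17a","w17b","w17c","w17d"):
    s,o=shot("wrist",n); im=cv2.imread(f"pics/{n}.png"); L.append(cv2.resize(im[100:250,220:420],None,fx=2,fy=2,interpolation=cv2.INTER_CUBIC))
im=np.vstack([np.hstack(L[:2]),np.hstack(L[2:])]); cv2.imwrite("pics/z.png",im[:600])
E
```

```text
(no output)
```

View pics/z.png

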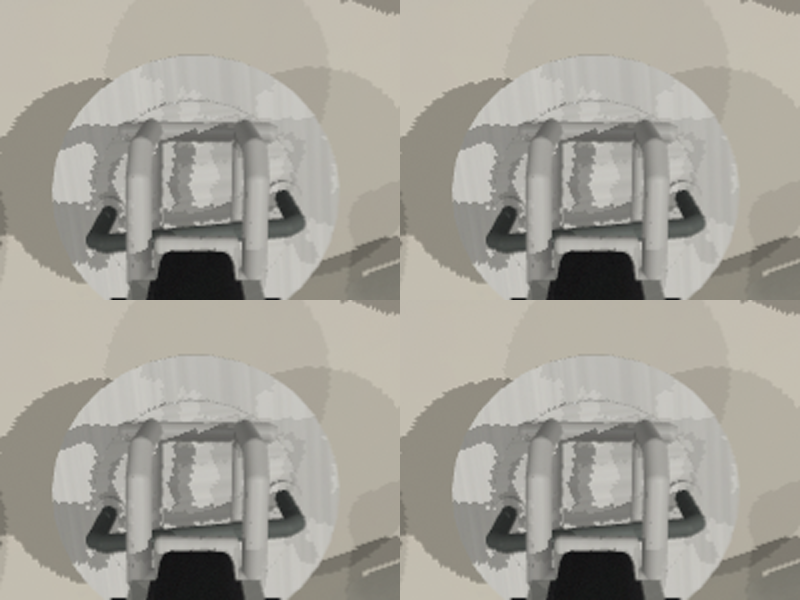

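Emit:
drive_tool:
  commands:
    - [0.0003,0,-0.003,0,0,0,0.01]
    - [0.0005,0,-0.009,0,0,0,0.01]
    - [0.0008,0,-0.017,0,0,0,0.01]
    - [0.001,0,-0.026,0,0,0,0.01]
    - [0.001,0,-0.034,0,0,0,0.01]

```text
time: 18.55
tool_pos: [0.5965, -0.2891, 0.1976]
tcp_rot: [[0.385, -0.002, -0.923], [0.923, 0.001, 0.385], [-0.0, -1.0, 0.002]]
contact_force: [0.3, -0.3, -5.0]
grip_width: 0.248
```

Emit:
drive_tool:
  commands:
    - [0,0,-0.006,0,0,0,0.01]
    - [0,0,-0.011,0,0,0,0.01]
    - [0,0,-0.015,0,0,0,0.01]
    - [0,0,-0.0175,0,0,0,0.01]
    - [0,0,-0.0185,0,0,0,0.01]

```text
time: 19.05
tool_pos: [0.5966, -0.289, 0.179]
tcp_rot: [[0.385, -0.002, -0.923], [0.923, 0.001, 0.385], [0.0, -1.0, 0.002]]
contact_force: [-0.1, 0.0, -4.6]
grip_width: 0.249
```

```bash
python3 - <<'E'
from ov import *
o=st(); s,o=shot("wrist","w18")
t=np.linspace(0,2*np.pi,41)
def ring(c,r,z): 
    C=np.c_[c[0]+r*np.cos(t),c[1]+r*np.sin(t),0*t+z]; return [C[i:i+2] for i in range(40)]
z0=o["tool_pos"][2]-.105+.012
S=[(ring((.601,-.291),.07,z0-.045),(0,200,0)),(ring((.601,-.291),.049,.021),(0,0,255))]
overlay("w18",S,(210,90,430,280),3,"a.png")
s,o=shot("side","side18"); im=cv2.imread("pics/side18.png"); cv2.imwrite("pics/b.png",cv2.resize(im[270:360,270:360],None,fx=6,fy=6,interpolation=cv2.INTER_CUBIC))
E
```

```text
t 19.05 p [ 0.5966 -0.289   0.179 ] x az 67.37 y [-0.0017  0.0008 -1.    ] F [-0.1  0.  -4.6] T [ 0.03 -0.06 -0.03] g 0.249 j [ 44.4  40.9 -34.4  87.6  25.4  59.6  70.8]
```

View pics/a.png

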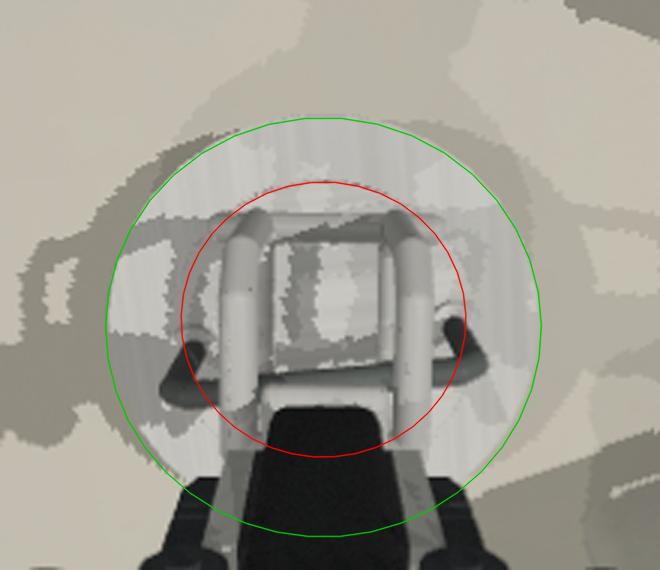

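View pics/b.png

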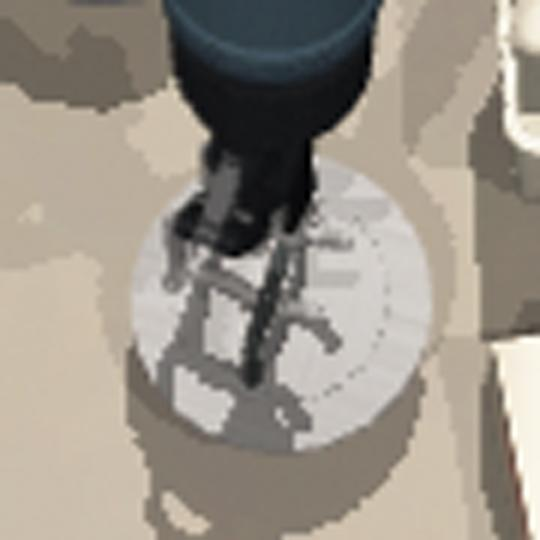

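Emit:
drive_tool:
  commands:
    - [0,0,-0.001,0,0,0,0.01]
    - [0,0,-0.002,0,0,0,0.01]
    - [0,0,-0.003,0,0,0,0.01]
    - [0,0,-0.004,0,0,0,0.01]
    - [0,0,-0.005,0,0,0,0.01]

```text
time: 19.65
tool_pos: [0.597, -0.2891, 0.1746]
tcp_rot: [[0.385, -0.001, -0.923], [0.923, 0.0, 0.385], [0.0, -1.0, 0.001]]
contact_force: [0.5, -0.8, -1.9]
grip_width: 0.247
```

Emit:
drive_tool:
  commands:
    - [0,0,-0.001,0,0,0,0.01]
    - [0,0,-0.002,0,0,0,0.01]
    - [0,0,-0.003,0,0,0,0.01]
    - [0,0,-0.004,0,0,0,0.01]
    - [0,0,-0.005,0,0,0,0.01]

```text
time: 20.15
tool_pos: [0.5971, -0.2891, 0.1696]
tcp_rot: [[0.385, -0.001, -0.923], [0.923, 0.0, 0.385], [0.0, -1.0, 0.001]]
contact_force: [-0.3, -0.0, -2.0]
grip_width: 0.246
```

Emit:
drive_tool:
  commands:
    - [0,0,-0.001,0,0,0,0.01]
    - [0,0,-0.003,0,0,0,0.01]
    - [0,0,-0.006,0,0,0,0.01]
    - [0,0,-0.0085,0,0,0,0.01]
    - [0,0,-0.0095,0,0,0,0.01]

```text
time: 20.65
tool_pos: [0.5968, -0.2891, 0.1596]
tcp_rot: [[0.385, -0.001, -0.923], [0.923, 0.001, 0.385], [0.0, -1.0, 0.001]]
contact_force: [0.7, 1.4, -1.3]
grip_width: 0.246
```

```bash
python3 - <<'E'
from ov import *
o=st(); s,o=shot("wrist","w19")
t=np.linspace(0,2*np.pi,41)
def ring(c,r,z): 
    C=np.c_[c[0]+r*np.cos(t),c[1]+r*np.sin(t),0*t+z]; return [C[i:i+2] for i in range(40)]
S=[(ring((.601,-.291),.07,.037),(0,200,0)),(ring((.601,-.291),.049,.021),(0,0,255))]
overlay("w19",S,(210,90,430,280),3,"a.png")
st()
E
```

```text
t 20.65 p [ 0.5968 -0.2891  0.1596] x az 67.37 y [-0.0012  0.0006 -1.    ] F [ 0.7  1.4 -1.3] T [-0.   -0.03 -0.02] g 0.246 j [ 44.   42.2 -33.9  88.3  26.2  57.7  70.2]
t 20.7 p [ 0.5968 -0.2891  0.1596] x az 67.37 y [-0.0012  0.0006 -1.    ] F [ 0.6 -0.5 -2.2] T [ 0.01 -0.07 -0.01] g 0.244 j [ 44.   42.2 -33.9  88.3  26.2  57.7  70.2]
```

View pics/a.png

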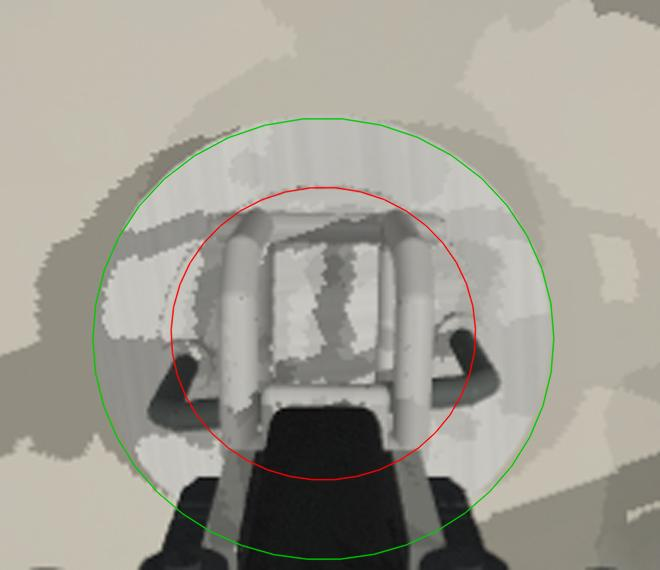

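Emit:
drive_tool:
  commands:
    - [0,0,-0.003,0,0,0,0.01]
    - [-0.006,0.0025,-0.003,0,0,0,0.01]
    - [-0.015,0.0062,-0.003,0,0,0,0.01]
    - [-0.025,0.0104,-0.003,0,0,0,0.01]
    - [-0.035,0.0146,-0.003,0,0,0,0.01]

```text
time: 21.2
tool_pos: [0.5607, -0.274, 0.1567]
tcp_rot: [[0.385, -0.002, -0.923], [0.923, 0.001, 0.385], [-0.0, -1.0, 0.002]]
contact_force: [0.0, -0.1, -1.0]
grip_width: 0.249
```

Emit:
drive_tool:
  commands:
    - [-0.01,0.0042,0,0,0,0,0.01]
    - [-0.02,0.0083,0,0,0,0,0.01]
    - [-0.03,0.0125,0,0,0,0,0.01]
    - [-0.035,0.0146,0,0,0,0,0.01]
    - [-0.036,0.015,0,0,0,0,0.01]

```text
time: 21.7
tool_pos: [0.524, -0.2588, 0.1567]
tcp_rot: [[0.385, -0.002, -0.923], [0.923, 0.0, 0.385], [-0.0, -1.0, 0.002]]
contact_force: [-0.3, 0.7, -1.8]
grip_width: 0.246
```

```bash
python3 - <<'E'
from ov import *
o=st(); s,o=shot("side","side20")
im=cv2.imread("pics/side20.png"); cv2.imwrite("pics/b.png",cv2.resize(im[220:370,220:380],None,fx=4.5,fy=4,interpolation=cv2.INTER_CUBIC))
t=np.linspace(0,2*np.pi,41)
C=lambda c,r,z:[np.c_[c[0]+r*np.cos(t),c[1]+r*np.sin(t),0*t+z]]
overlay("side20",[(C((.601,-.291),.07,.037),(0,200,0)),(C((.601,-.291),.049,.021),(0,0,255))],(285,290,350,355),6,"a.png")
st()
E
```

```text
t 21.7 p [ 0.524  -0.2588  0.1567] x az 67.38 y [-0.0019  0.0004 -1.    ] F [-0.3  0.7 -1.8] T [-0.01 -0.07 -0.01] g 0.246 j [ 47.5  35.8 -35.2 100.9  25.5  51.6  68.5]
t 21.75 p [ 0.5244 -0.259   0.1568] x az 67.37 y [-0.0014  0.0003 -1.    ] F [-0.4 -0.5 -1.8] T [ 0.   -0.04  0.03] g 0.25 j [ 47.5  35.8 -35.2 100.9  25.5  51.6  68.5]
```

View pics/b.png

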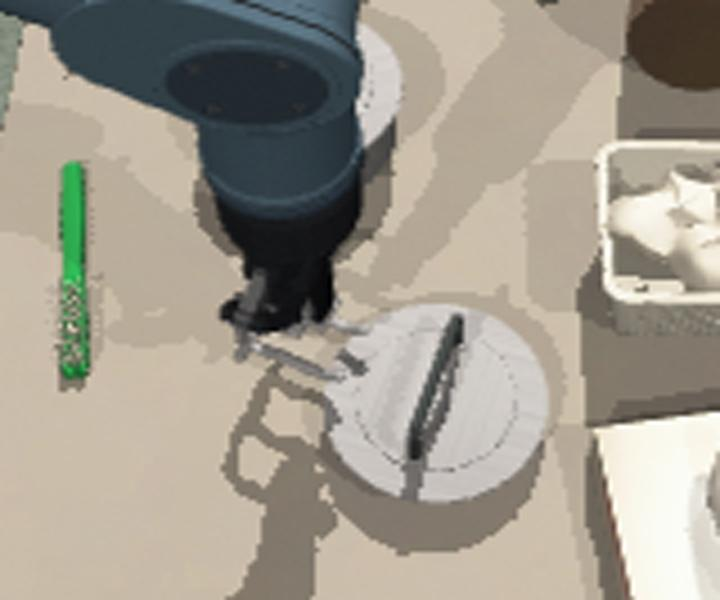

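View pics/a.png

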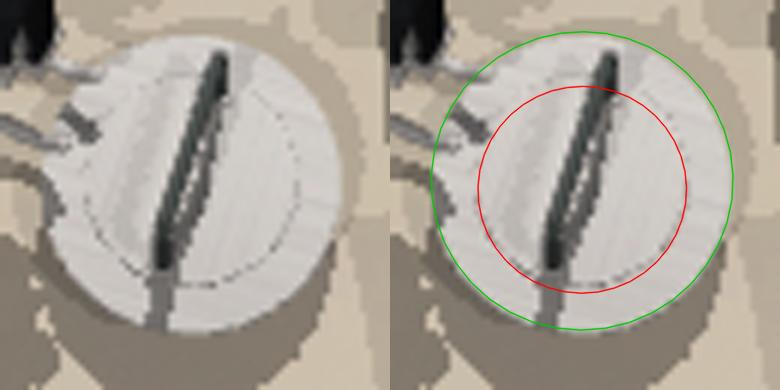

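```bash
python3 - <<'E'
from ov import *
s,o=load("side20")
for u in ((235,262),(237,312)): print(atz(s,u,.012))
print(go([.445,-.226,.157],67.4))
E
```

```text
[ 0.343  -0.1034  0.012 ]
[ 0.3717 -0.264   0.012 ]
(array([-0.0794,  0.033 ,  0.0002]), array([-0.02, -0.08,  0.03]))
```

Emit:
drive_tool:
  commands:
    - [-0.01,0.004,0,0,-0.08,0,0.01]
    - [-0.025,0.0105,0,0,-0.08,0,0.01]
    - [-0.043,0.018,0,0,-0.08,0,0.01]
    - [-0.057,0.024,0,0,-0.08,0,0.01]
    - [-0.064,0.027,0,0,-0.08,0,0.01]

```text
time: 22.25
tool_pos: [0.4589, -0.2314, 0.1567]
tcp_rot: [[0.385, -0.001, -0.923], [0.923, 0.0, 0.385], [-0.0, -1.0, 0.001]]
contact_force: [0.3, -0.2, -1.0]
grip_width: 0.248
```

Emit:
drive_tool:
  commands:
    - [0,0,-0.008,0,0,0,0.01]
    - [0,0,-0.02,0,0,0,0.01]
    - [0,0,-0.032,0,0,0,0.01]
    - [0,0,-0.041,0,0,0,0.01]
    - [0,0,-0.046,0,0,0,0.01]

```text
time: 22.75
tool_pos: [0.4586, -0.2311, 0.1091]
tcp_rot: [[0.384, -0.003, -0.923], [0.923, 0.002, 0.384], [0.0, -1.0, 0.003]]
contact_force: [-0.6, 1.1, -1.6]
grip_width: 0.251
```

```bash
python3 - <<'E'
from ov import *
o=st(); print(go([.46,-.232,.1055],67.4))
s,o=shot("side","side21")
im=cv2.imread("pics/side21.png"); cv2.imwrite("pics/b.png",cv2.resize(im[220:370,220:380],None,fx=4.5,fy=4,interpolation=cv2.INTER_CUBIC))
E
```

```text
t 22.75 p [ 0.4586 -0.2311  0.1091] x az 67.39 y [-0.0027  0.0016 -1.    ] F [-0.6  1.1 -1.6] T [-0.02  0.02 -0.04] g 0.251 j [ 48.2  34.2 -34.  112.7  28.1  41.7  64.7]
(array([ 0.0014, -0.0009, -0.0036]), array([-0.09, -0.16,  0.01]))
```

View pics/b.png

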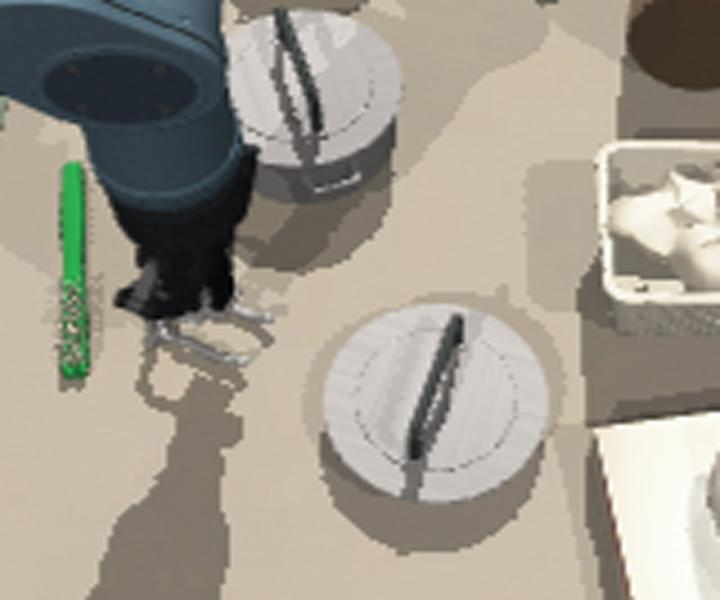

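Emit:
drive_tool:
  commands:
    - [0,0,-0.001,-0.09,-0.16,0,0.01]
    - [0,0,-0.002,-0.09,-0.16,0,0.01]
    - [0,0,-0.003,-0.09,-0.16,0,0.01]
    - [0,0,-0.004,-0.09,-0.16,0,0.01]
    - [0,0,-0.0045,-0.09,-0.16,0,0.01]

```text
time: 23.3
tool_pos: [0.4588, -0.2312, 0.105]
tcp_rot: [[0.384, 0.001, -0.923], [0.923, -0.0, 0.384], [-0.0, -1.0, -0.001]]
contact_force: [-1.3, 1.8, 7.9]
grip_width: 0.243
```

```bash
python3 - <<'E'
from ov import *
st(); s,o=shot("wrist","w22")
im=cv2.imread("pics/w22.png"); cv2.imwrite("pics/a.png",cv2.resize(im[110:300,180:440],None,fx=3,fy=3,interpolation=cv2.INTER_CUBIC))
E
```

```text
t 23.3 p [ 0.4588 -0.2312  0.105 ] x az 67.39 y [ 0.0005 -0.0004 -1.    ] F [-1.3  1.8  7.9] T [ 0.09  0.47 -0.04] g 0.243 j [ 48.   34.4 -33.6 112.9  28.6  41.   64.3]
```

View pics/a.png

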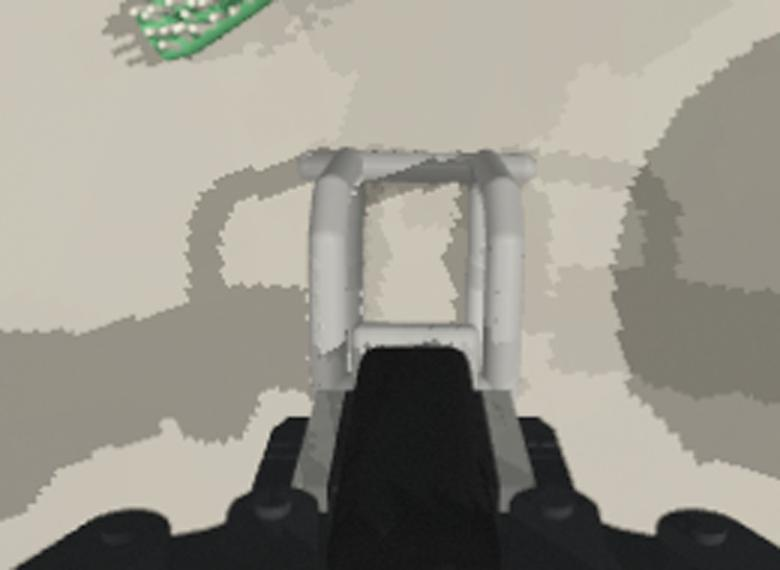

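Emit:
drive_tool:
  commands:
    - [0,0,0.0003,0,0,0,0.025]
    - [0,0,0.0003,0,0,0,0.03]
    - [0,0,0.0003,0,0,0,0.045]
    - [0,0,0.0003,0,0,0,0.065]
    - [0,0,0.0003,0,0,0,0.075]

```text
time: 23.85
tool_pos: [0.4588, -0.2311, 0.1052]
tcp_rot: [[0.384, 0.0, -0.923], [0.923, -0.0, 0.384], [-0.0, -1.0, -0.0]]
contact_force: [0.0, 0.1, 0.2]
grip_width: 0.846
```

Emit:
drive_tool:
  commands:
    - [0,0,0,0,0,0,0.08]
    - [0,0,0.005,0,0,0,0.08]
    - [0,0,0.02,0,0,0,0.08]
    - [0,0,0.05,0,0,0,0.08]
    - [0,0,0.085,0,0,0,0.08]

```text
time: 24.35
tool_pos: [0.4583, -0.2307, 0.1916]
tcp_rot: [[0.384, -0.001, -0.923], [0.923, 0.001, 0.384], [0.0, -1.0, 0.001]]
contact_force: [1.3, -0.1, 0.7]
grip_width: 0.938
```

Emit:
drive_tool:
  commands:
    - [0,0,0.04,0,0,0,0.08]
    - [0,0,0.08,0,0,0,0.08]
    - [0,0,0.12,0,0,0,0.08]
    - [0,0,0.14,0,0,0,0.08]
    - [0,0,0.14,0,0,0,0.08]

```text
time: 24.85
tool_pos: [0.46, -0.2308, 0.336]
tcp_rot: [[0.384, 0.005, -0.923], [0.923, -0.003, 0.384], [-0.001, -1.0, -0.006]]
contact_force: [-0.1, 0.9, -0.2]
grip_width: 0.937
```

```bash
python3 - <<'E'
from ov import *
st()
for n in ("wrist","side","top"): shot(n,n+"F")
s,o=load("wristF")
for sn in ("sideF","topF"):
    s,_=load(sn)
s=vision.snapshot("side")
for l in ["lifter","hot_lid","lid_loop","spare_lid"]:
    print(l,[(np.round(d['centre'],4).tolist(),round(d['score'],2)) for d in vision.pinpoint(s,l)])
im=cv2.imread("pics/sideF.png"); cv2.imwrite("pics/b.png",cv2.resize(im[100:370,200:420],None,fx=2.9,fy=2.2,interpolation=cv2.INTER_CUBIC))
E
```

```text
t 24.85 p [ 0.46   -0.2308  0.336 ] x az 67.44 y [ 0.0053 -0.0031 -1.    ] F [-0.1  0.9 -0.2] T [-0.01  0.02 -0.01] g 0.937 j [ 57.2  17.  -43.3 100.9  12.7  66.7  77.6]
lifter [([0.6919, 0.1714, 0.0006], 0.9), ([0.6351, 0.3493, 0.0024], 0.85), ([0.4612, -0.2342, -0.0009], 0.58)]
hot_lid [([0.6037, -0.2878, 0.0225], 0.94)]
lid_loop [([0.5963, -0.2945, 0.0821], 0.9)]
spare_lid [([0.5026, -0.0553, 0.0639], 0.68)]
```

View pics/b.png

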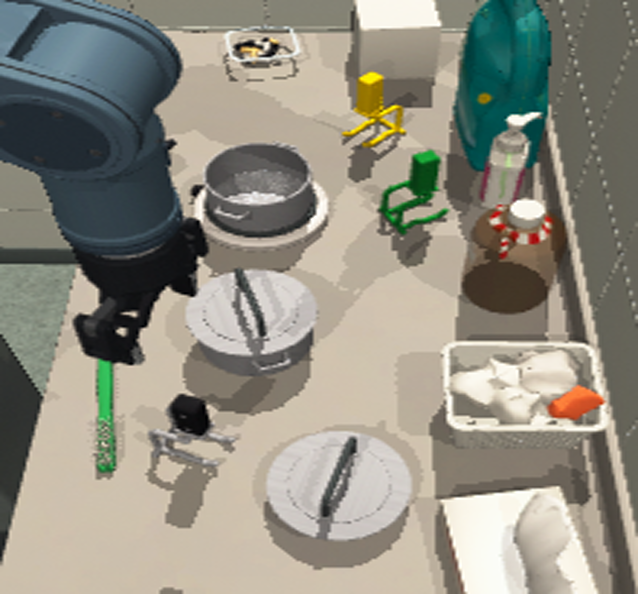

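View pics/wristF.png

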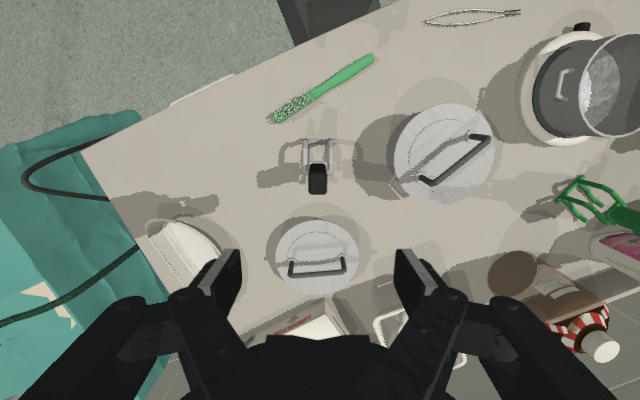

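```bash
python3 - <<'E'
from ov import *
t=np.linspace(0,2*np.pi,61)
C=lambda c,r,z:[np.c_[c[0]+r*np.cos(t),c[1]+r*np.sin(t),0*t+z]]
overlay("wristF",[(C((.601,-.291),.07,.037),(0,200,0)),(loop_lines(np.array([.601,-.291,.082]),-19)[:3],(0,0,255)),(lifter_lines(np.array([.4588,-.2311,0]),-22.6),(255,0,0))],(260,120,370,300),3.3,"a.png")
st()
E
```

```text
t 25.25 p [ 0.4579 -0.2305  0.3308] x az 67.44 y [-0.0021  0.0016 -1.    ] F [ 0.5 -0.3  0.7] T [-0.01  0.04  0.  ] g 0.939 j [ 57.1  17.4 -43.1 101.2  12.8  66.6  77.6]
```

View pics/a.png

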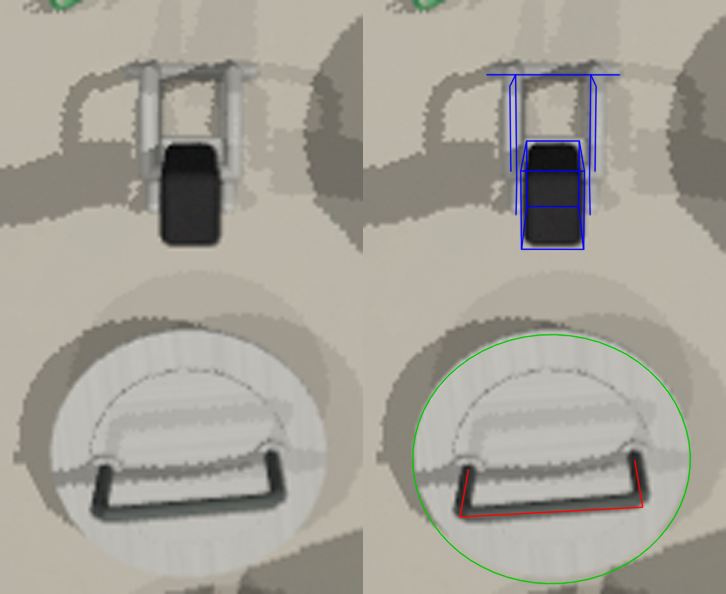

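Lifter stands upright, and the lid lies level within about 1–2 mm of the rest's centre. Nothing touches the robot, so I'm handing in.

```bash
python3 - <<'E'
from h import *
print(robot.job_done())
E
```

```text
the job is handed in; nothing more can be done
None
```

The hot lid is on the wire rest and the black lifter is standing upright on the countertop. I handed the job in at about 25 s on the robot's clock; no verdict was reported.

**What I did**
- I chose the black lifter at side-view pixel (283,140), not the yellow look-alike at (327,143) or the green one at (346,180).
- I gripped it across its handle and slid its hooks under the hot lid's loop. I lifted the lid straight off the pot, carried it to the rest and set it down slowly.
- I then lowered the hooks clear of the loop, drew the lifter straight out, stood it at about (0.46, -0.23) and raised the open gripper away.

**Last checks**
- **Lid:** it lies flat, and the wrist picture puts it within about 1–2 mm of the rest's centre, (0.601, -0.291). The force reading fell by the lid's weight as it touched down.
- **Lifter:** it stands upright with its tips roughly 5 cm from the lid's edge.
- **Other things:** the spare pot, its lid and the look-alikes were where they started, and the wrist force read about zero at the end.

**What disagreed or went less well**
- **Swing:** the lid swung on the hooks by up to roughly 10° after I carried it across. I held still for about 3 s until it hung level before lowering it.
- **Camera bias:** the fixed cameras read about 4 mm off in y against the wrist camera, so I used the wrist camera for centring. In the last side-view check, the network's lid origin and loop point were each about 5 mm off the rest's centre, on opposite sides; their average agrees with it.
- **Lid turn:** the lid ended turned about 3–4° from its starting heading.

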